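# Pack the lead weight under the cantilever tray

### The arm

A 6-joint arm with a two-finger parallel gripper is mounted at the origin on a cart in front of the work surface, level with it; the furniture and walls round the work are solid. World frame = base frame: x ahead of the robot, y to its left, z up, the work surface at z = 0. Lengths are in m, angles in rad, forces in N, time in s.
With the tool pointing down it reaches from about 0.35 to 0.85 m from the base axis. Payload 8.1 kg.
Tool frame: the origin (TCP) lies midway between the tips of the shut fingers; the grasp point (between the pads) lies 19 mm behind it; z points along the fingers, y is the direction in which the jaws open and shut (so a half turn about z gives the same grasp; the last joint's range is limited). The gripper opens to 93 mm and grips with 3 to 60 N. Pads are 15 mm wide; open, the fingers measure 128 mm over their backs; the gripper's body (75 mm by 188 mm) begins 65 mm behind the grasp point.
Start: joints at [1.133, 0.13, 1.488, -0, 1.523, -0.085], TCP at [0.207, 0.563, 0.194] pointing down, gripper open.
Joint ranges: [-2.96, 2.96], [-0.89, 2.26], [0.02, 2.5], [-1.34, 4.48], [0, 2.73], [-2.66, 2.66]. Speed limits (rad/s): [2.39, 2.39, 2.79, 3.14, 3.14, 3.14].

### API

Orientations are given as a rotation vector (axis times angle).
In Python, from plant import robot, optics, ticket gives the robot as it stands.
- The arm moves only by the tool send_rows, never from a script. Its argument "targets" is a list of rows, each a list of 3 entries, a list of its own where there are three numbers: the opening, from -1 (shut) to 1 (fully open), then the shift along the tool's x, y, z in mm, then the turn about the tool's z in rad. A call has 1 to 12 rows; each row shifts and turns the commanded pose from where the row before left it, along the tool's axes as they then stand; what a row does not reach is not made up. A row lasts 1/10 s, in which the tool goes at most 50 mm and 8.59 degrees, less where a joint would pass 70% of its speed; a pose out of reach is approached as far as the arm can. A call with a gripper value outside its range is refused whole. The fingers move at their own pace and stop on an object; "newtons" is the grip in N (left out, the last holds). Time passes only in rows, so rows that do not move let the fingers close. It gives the time, the measured TCP pose, the force and the opening at its end, in the units of the state.
- robot.read_state(): the state, without advancing time (a new reading comes with each control period).
- optics.read_camera(name): name is "side" or "top"; returns a dict with "color" (400x640x3 uint8, red, green, blue), "K" (3x3 intrinsics, pixels), "position" and "orientation" of the camera in the world. Camera axes: x right, y up, looking along -z (the intrinsics and any distortion apply to the point x, -y, -z); pixel columns grow to the right and rows downward; lengths in m; the calibration is good to about 2 mm. A picture is of the moment at which its call begins. There is no depth.
- ticket.close_job(): hands the job in, once; it reports no verdict.
Trained networks look in the newest picture that a camera, given by its name, has taken for a name from the list of things; names that differ only in an ending like _2 or _b are one class to them, and where a whole thing is asked for, a point or a joint stands for the part that bears it (a point fixed in the world has none). Each returns a list of dicts, best first, with "confidence" (0 to 1); they miss things now and then, are a little off and sometimes report something else, mostly with a low value. They report only what shows in the picture. A call takes as long as a camera call.
- optics.cut_out(camera, name): "region" (400x640 bool, what is visible of it) and "point" ([column, row] in pixels, amid what is visible of it).
The state is a dict: "t": time; "q": joint angles; "dq": joint speeds; "joint_torque": joint torques, N m; "tool_pos": TCP position; "orientation": TCP orientation; "force": force on the tool from outside, world axes, zero at the start; "wrist_torque": the same for the moment, N m; "opening": finger opening in m.
Only numpy, scipy, OpenCV 4.12 (cv2) and the standard library are available. Lean on these libraries where they do the work, as an engineer would, in place of code of your own. Each camera call takes 0.05 s, during which the arm holds its last target.

### The job

Put the grey cloth-covered lead weight away in the grey cantilever box: press the black-ended lever at the box's front down to its stop, without forcing it, so that the white top tray pops up, swing the tray by its front rail up and back until fully open, and lay the weight flat on the floor of the wider bay underneath, setting it down before letting go. Then bring the tray back and press it fully home. The tweezers stay in the tray and the eraser in its narrow bay; leave the jar and the loupe alone.

Things in the scene. Friction and masses are not known exactly. Their poses are not given: they have to be found in the camera images.
- toolbox: Fixed grey plastic cantilever box. Origin under its floor on the table; +x points to its back, +y to its left. In its frame: outer x -96 to 86 mm, y -97 to 97, rim 70 mm above the table, walls 5 to 6 mm, floor 6 mm thick. The white tray fills its upper half (underside 40 mm above the table when home); under it, 34 mm high walls divide the bays. Arms run along the inner sides.
- tray_rail (a point): Middle of the top of the white tray's front rail: a straight wall 10 mm thick, 166 mm long along box y. Home it lies at x -81, y 0, z 73 mm in the box frame, 3 mm proud of the box rim with a 4 mm gap to the box front wall, so it can be gripped only once the tray has popped up. The tray always stays level; its inner floor is 30 mm below the rail's top.
- linkage (a joint): Angle a of the tray's parallel arms (rad): 0 home, 2.30 fully open at the stop. Every point of the tray moves on a circle of radius 115 mm: it stands 115*(1-cos a) mm further back (box +x) and 115*sin a mm higher than home. Stiff hinges: the tray stays where it is left; moving it takes about 4 N besides its own weight of about 0.2 kg.
- lever_tab (a point): Top of the black round crossbar (14 mm thick, 40 mm long along box y) on the outer end of the rocker lever in the middle of the box front; at rest 134 mm in front of the box origin, 75 mm above the table (30 mm clear of the box front wall). Pressed down about 28 mm to its stop (8 to 20 N), its inner end tips up and lifts the tray about 30 mm. It springs back when let go; the tray stays up.
- rocker (a joint): Angle of the rocker lever (rad): 0 at rest, 0.77 pressed to its stop.
- weight_centre (a point): Centre of the loose grey cloth-covered lead weight, a block 100 (its x) x 44 (its y) x 26 mm high lying flat, 0.4 to 0.9 kg. It lies on the table to the left or right of the box; the point is 13 mm above its underside. (the body is called lead_weight)
- tweezers: Steel tweezers, 131 x 20 x 9 mm, lying loose in the tray's rear half. Origin at the middle of the underside.
- eraser: Eraser block, 55 x 25 x 14 mm, lying loose in the narrow bay under the tray. Origin at the middle of the underside.
- jar: Small screw jar, 49 mm across, 60 mm high, on the table at the side of the box away from the weight. Origin at the middle of the underside.
- loupe: Black stand loupe, 43 mm across, 38 mm high, on the table behind and to the left of the box. Origin at the middle of the underside.
- tray_floor (a point): Middle of the tray's inner floor; home it lies at x -3, y 0, z 43 mm in the box frame. The inside of the tray is 146 (x) x 158 (y) mm.
- bay_floor (a point): Middle of the floor of the wider bay under the tray, 6 mm above the table; box axes. The bay is 126 mm long (box x) and 110 mm wide (box y), at x -46 to 80, y -18 to 92 mm in the box frame. To its right is the narrow bay (y -92 to -22) with the eraser; in front of both (x -90 to -50) the lever's well, not for packing.

How it is judged:
On the way, in this order (a step that is already met when the one before it is completed fails the run):
1. the lever is pressed to its stop and the tray has popped up (value of joint rocker above 0.68 rad and value of joint linkage above 0.2 rad), for 0.1 s.
2. the tray is swung fully open (value of joint linkage above 2.1 rad), for 0.2 s.
3. the weight lies flat on the floor of the wider bay, let go, with the tray still open (value of joint linkage above 2 rad and x of weight_centre in the frame of toolbox between -0.03 and 0.064 m and y of weight_centre in the frame of toolbox between 0 and 0.074 m and z of weight_centre in the frame of toolbox below 0.023 m and angle between weight_centre's own z axis and vertical below 0.06 rad and contact force between the fingers and lead_weight below 0.1 N), for 0.3 s.
At the end, for the whole second after the job is handed in: The tray is home (arm angle under 0.022 rad, about 2.5 mm), the weight lies flat (within 0.06 rad) on the floor of the wider bay under it, the tweezers lie in the tray, the eraser in its narrow bay, all at rest (value of joint linkage below 0.022 rad and x of weight_centre in the frame of toolbox between -0.03 and 0.064 m and y of weight_centre in the frame of toolbox between 0 and 0.074 m and z of weight_centre in the frame of toolbox below 0.023 m and angle between weight_centre's own z axis and vertical below 0.06 rad and x of tweezers in the frame of tray_floor between -0.075 and 0.075 m and y of tweezers in the frame of tray_floor between -0.08 and 0.08 m and z of tweezers in the frame of tray_floor between -0.005 and 0.03 m and y of eraser in the frame of toolbox between -0.092 and -0.022 m and x of eraser in the frame of toolbox between -0.046 and 0.08 m and z of eraser in the frame of toolbox below 0.03 m and linear speed of lead_weight below 0.02 m/s and velocity of joint linkage below 0.05 rad/s); the robot touches nothing.
It fails at once if the lever is forced (more than 50 N) (contact force between the fingers and rocker above 50 N).
It fails at once if the weight is dropped (let go and moving faster than 0.6 m/s) (linear speed of lead_weight above 0.6 m/s and contact force between the fingers and lead_weight below 0.1 N).
It fails at once if the jar or the loupe is moved by more than 30 mm (distance of any of jar, loupe from where it was at the start of the episode above 0.03 m).
It also fails if it takes over 72 s, if anything falls off the work surface, if the arm or the gripper's body presses on something with over 40 N, if the wrist force passes 120 N, or if a joint passes its speed limit or range.

## Working session

There is one attempt and no reset: what is moved stays moved. The work goes in short steps, Python scripts to look and compute and a tool call to move; the robot and the scene stay as the last step left them, time stands still between calls to the robot, and variables do not carry over. Pictures are saved under pics/ and viewed, and the job is handed in when it is done.

Besides the shell and the picture viewer there is one more tool, called after "Call:" as name(argument=value, ...) on one line, values as JSON. send_rows: Moves the arm, as the interface text tells. Its arguments: {"type":"object","properties":{"targets":{"type":"array","items":{"type":"array"}},"newtons":{"type":"number"}},"required":["targets"]}

```bash
ls; mkdir -p pics; python3 - <<'E'
from plant import robot, optics, ticket
import cv2,numpy as np
print(robot.read_state())
for n in ("side","top"):
    c=optics.read_camera(n); cv2.imwrite(f"pics/{n}0.png",c["color"][:,:,::-1]); print(n,c["K"],c["position"],c["orientation"],[k for k in c])
E
```

```text
pics
{'t': 0.0, 'q': array([ 1.13258324e+00,  1.31125082e-01,  1.48925078e+00,  4.90446939e-06,
        1.52296519e+00, -8.53968414e-02]), 'dq': array([4.10308655e-04, 6.57038273e-04, 8.40604437e-05, 1.40867055e-03,
       8.37614260e-04, 3.24970336e-04]), 'joint_torque': array([ 4.35878583e-04, -5.59842288e+01, -4.91774547e+01,  7.67204957e-02,
        3.50455160e-02, -1.48109498e-04]), 'tool_pos': array([0.20705108, 0.56251863, 0.19272466]), 'orientation': array([-5.51252403e-01, -3.09238505e+00,  2.65041547e-03]), 'force': array([-0.22983931,  0.0619336 ,  0.56660153]), 'wrist_torque': array([ 0.02138237,  0.03344448, -0.00796013]), 'opening': 0.0925983114675575}
side [[408.22043283   0.         318.89243589]
 [  0.         408.22043283 197.08424665]
 [  0.           0.           1.        ]] [0.60332567 0.79091581 0.80102071] [0.00404406 1.21643353 2.83348947] ['color', 'K', 'position', 'orientation']
top [[504.42767418   0.         319.19935489]
 [  0.         504.42767418 202.50915128]
 [  0.           0.           1.        ]] [ 0.34212636 -0.01089014  1.44742095] [ 0.15255193 -0.12063269 -1.56330228] ['color', 'K', 'position', 'orientation']
```

View pics/side0.png

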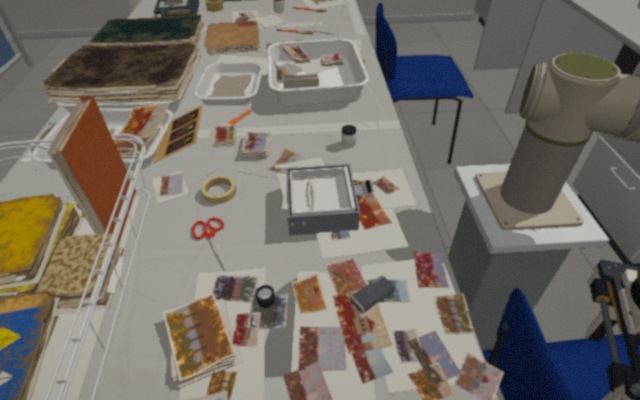

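View pics/top0.png

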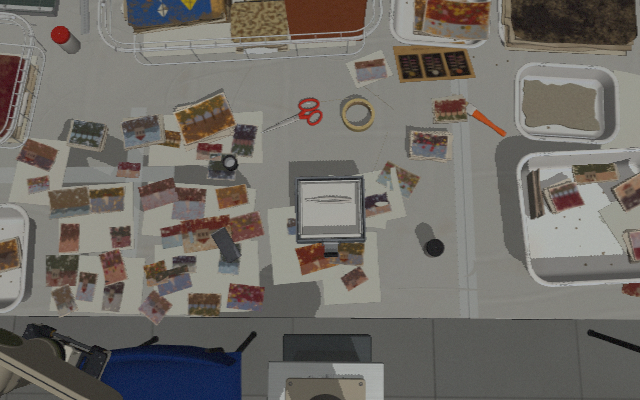

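```bash
cat > h.py <<'E'
from plant import robot, optics, ticket
import cv2,numpy as np
from scipy.spatial.transform import Rotation as R
from scipy.optimize import least_squares
def cam(n,save=None,crop=None,up=1):
    c=optics.read_camera(n)
    if save:
        im=c["color"][:,:,::-1]
        if crop: im=im[crop[1]:crop[3],crop[0]:crop[2]]
        im=cv2.resize(im,None,fx=up,fy=up,interpolation=cv2.INTER_CUBIC); cv2.imwrite(save,im)
    return c
def proj(c,P):
    P=np.atleast_2d(P); q=R.from_rotvec(c["orientation"]).inv().apply(P-c["position"])
    q=q*[1,-1,-1]; u=q@c["K"].T; return u[:,:2]/u[:,2:]
def onz(c,uv,z):
    uv=np.atleast_2d(uv); d=np.c_[uv,np.ones(len(uv))]@np.linalg.inv(c["K"]).T
    d=R.from_rotvec(c["orientation"]).apply(d*[1,-1,-1]); s=(z-c["position"][2])/d[:,2]
    return c["position"]+d*s[:,None]
def st():
    s=robot.read_state(); print("t",round(s["t"],2),"pos",s["tool_pos"].round(4),"ori",s["orientation"].round(3),"F",s["force"].round(1),"op",round(s["opening"],4)); return s
E
python3 - <<'E'
from h import *
for n,cr in (("side",(240,110,440,330)),("top",(190,140,450,290))):
    c=cam(n,f"pics/{n}1.png",cr,3)
    for t in ("toolbox","tray_rail","lever_tab","weight_centre","tweezers","jar","loupe"):
        for d in optics.cut_out(n,t)[:2]:
            r=d["region"]; ys,xs=np.nonzero(r)
            mar=cv2.minAreaRect(np.c_[xs,ys].astype(np.float32)) if len(xs) else None
            print(n,t,round(d["confidence"],2),np.round(d["point"],1),r.sum(),np.round(mar[0],1),np.round(mar[1],1),round(mar[2],1), onz(c,d["point"],{"toolbox":.07,"tray_rail":.073,"weight_centre":.026,"lever_tab":.07}.get(t,.03))[0].round(3))
            np.save(f"m_{n}_{t}.npy",r) if d is not None and d["confidence"]>.4 else 0
E
```

```text
side toolbox 0.6 [323.2 202. ] 4678 [328.6 199. ] [67.6 86. ] 86.2 [0.566 0.042 0.07 ]
side tray_rail 0.69 [322.3 192.6] 2483 [321.3 191.2] [44.7 62.9] 85.9 [0.567 0.009 0.073]
side lever_tab 0.74 [359.5 187.3] 130 [362.4 188.2] [10.8 14.5] 71.6 [ 0.467 -0.007  0.07 ]
side weight_centre 0.86 [368.7 295.6] 936 [371.8 294. ] [22.5 45.2] 56.3 [0.483 0.297 0.026]
side weight_centre 0.55 [318.6 196.5] 2479 [321.1 191.3] [44.1 62.3] 86.6 [ 0.576 -0.026  0.026]
side jar 0.75 [348.8 136.2] 307 [348. 136.] [22. 14.] 90.0 [ 0.463 -0.298  0.03 ]
side loupe 0.84 [264.5 296.3] 393 [265.1 297.2] [23.7 19.7] 63.4 [0.711 0.286 0.03 ]
top toolbox 0.62 [328.8 210. ] 4593 [330.  215.5] [70. 79.] 0.0 [ 0.563 -0.009  0.07 ]
top tray_rail 0.8 [330.3 210.8] 3447 [330.5 208.5] [59. 61.] 90.0 [ 0.561 -0.013  0.073]
top lever_tab 0.6 [329.6 250.2] 218 [330.5 248.5] [17. 13.] 90.0 [ 0.452 -0.011  0.07 ]
top weight_centre 0.75 [222.9 242.1] 566 [225.8 244.6] [35.  16.4] 58.0 [0.478 0.291 0.026]
top tweezers 0.68 [326.6 210.7] 4812 [329.6 216.4] [83.2 71.9] 88.8 [ 0.568 -0.003  0.03 ]
top tweezers 0.6 [336.8 199.5] 205 [333. 200.] [ 6. 38.] 90.0 [ 0.6   -0.032  0.03 ]
top jar 0.71 [433.  245.5] 272 [433.5 248. ] [16. 19.] 90.0 [ 0.47  -0.301  0.03 ]
top loupe 0.52 [231.6 161.4] 204 [229.9 162.2] [16.1 14.8] 26.6 [0.712 0.274 0.03 ]
```

View pics/top1.png

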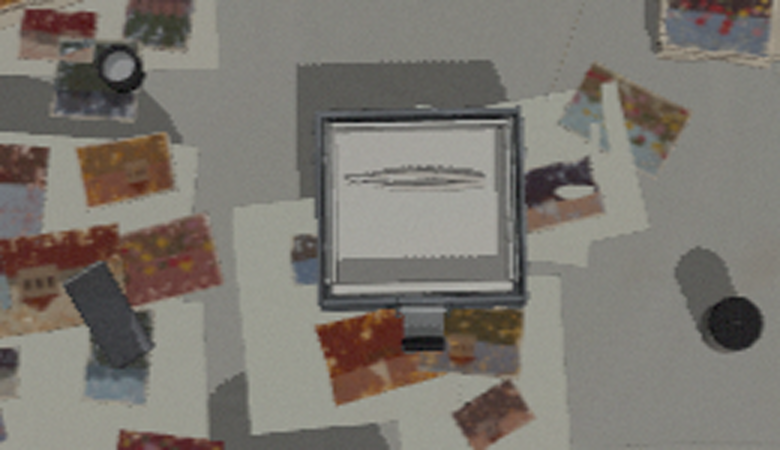

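View pics/side1.png

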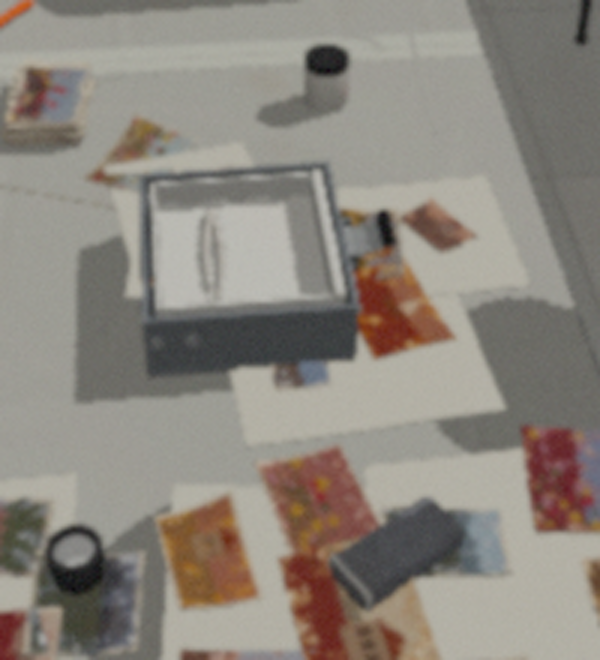

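```bash
cat > fit.py <<'E'
from h import *
top=cam("top");side=cam("side")
def T(p,P): 
    c,s=np.cos(p[2]),np.sin(p[2]); P=np.array(P,float); return np.c_[p[0]+c*P[:,0]-s*P[:,1],p[1]+s*P[:,0]+c*P[:,1],P[:,2]]
B=[[.086,.097,.07],[.086,-.097,.07],[-.096,-.097,.07],[-.096,.097,.07]]
tu=np.array([[296.7,177],[363,175.3],[365,240.7],[296.7,242.7]])
su=np.array([[287.9+1.1,216.3],[287.7,169.3],[349.3,165],[358.7,212],[290,234.7],[357.7,228.3]])
Bs=[B[0],B[1],B[2],B[3],[.086,.097,0],[-.096,.097,0]]
for use in ("t","s","ts"):
    f=lambda p:np.concatenate(([(proj(top,T(p,B))-tu).ravel()] if "t" in use else [])+([(proj(side,T(p,Bs))-su).ravel()] if "s" in use else []))
    r=least_squares(f,[.57,0,0]); print(use,r.x.round(4),f(r.x).round(1))
box=r.x
print("lever",T(box,[[-.134,0,.075]]),proj(top,T(box,[[-.134,0,.07]])),proj(side,T(box,[[-.134,0,.07]])))
# weight
def hullmask(c,P,S=4):
    u=proj(c,P); m=np.zeros((400*S,640*S),np.uint8); h=cv2.convexHull(((u+.5)*S).astype(np.float32)).astype(int); cv2.fillConvexPoly(m,h,1)
    return cv2.resize(m.astype(np.float32),(640,400),interpolation=cv2.INTER_AREA)
W=[[x,y,z] for x in(-.05,.05) for y in(-.022,.022) for z in(0,.026)]
from scipy.optimize import minimize
ms={n:np.load(f"m_{n}_weight_centre.npy") for n in("top",)}
d=[d for d in optics.cut_out("side","weight_centre")][0]; ms["side"]=d["region"]
for use in (("top",),("side",),("top","side")):
    f=lambda p:sum(np.abs(hullmask({"top":top,"side":side}[n],T(p*[1,1,10],W))-ms[n]).sum() for n in use)
    b=min((minimize(f,[.48,.29,y/10],method="Nelder-Mead",options=dict(initial_simplex=[[.48,.29,y/10],[.49,.29,y/10],[.48,.30,y/10],[.48,.29,y/10+.02]])) for y in(.3,.5,.7,-.5)),key=lambda r:r.fun)
    print(use,(b.x*[1,1,10]).round(4),b.fun)
E
python3 fit.py
```

```text
t [ 0.5724 -0.0129  0.023 ] [-1.8  0.2  1.3  0.4  1.5 -0.  -1.1 -0.6]
s [ 0.5743 -0.012   0.0221] [-1.5  0.4 -1.7 -2.2  0.8 -2.   1.6 -0.4 -0.6  0.6  1.3  2. ]
ts [ 0.5735 -0.0125  0.0214] [-1.8 -0.2  1.2  0.   1.3 -0.4 -1.3 -1.1 -1.3  0.2 -1.4 -2.3  1.1 -2.1
  1.9 -0.5 -0.3  0.4  1.5  1.9]
lever [[ 0.43956116 -0.01537131  0.075     ]] [[331.11907663 254.88505698]] [[369.23717383 184.6883355 ]]
('top',) [0.4716 0.2845 0.5768] 47.3125
('side',) [0.4729 0.2848 0.5951] 136.0
('top', 'side') [0.4731 0.2853 0.5883] 188.25
```

```bash
cat > goal.py <<'E'
from h import *
BOX=np.array([.5735,-.0125,.022])
def b2w(x,y,z):
    c,s=np.cos(BOX[2]),np.sin(BOX[2]); return np.array([BOX[0]+c*x-s*y,BOX[1]+s*x+c*y,z])
def go(g,jaw=None,s=None):
    "jaw: world angle of jaw (tool y) direction; prints shift in tool axes mm and turn needed"
    s=s or st(); M=R.from_rotvec(s["orientation"]); A=M.as_matrix()
    d=A.T@(np.array(g)-s["tool_pos"])*1000
    print("tool x",A[:,0].round(3),"y",A[:,1].round(3),"z",A[:,2].round(3)); print("shift tool mm",d.round(1),"len",np.linalg.norm(d).round(1))
    if jaw is not None:
        cur=np.arctan2(A[1,1],A[0,1]); t=-(jaw-cur) # tool z down
        t=(t+np.pi/2)%np.pi-np.pi/2; print("turn",round(t,3),"q6",s["q"][5].round(3))
E
python3 - <<'E'
from goal import *
go(b2w(-.134,0,.11),np.pi/2+.022)
E
```

```text
t 1.05 pos [0.2073 0.563  0.1937] ori [-0.551 -3.093  0.   ] F [ 0.7 -0.7 -1.1] op 0.0929
tool x [-0.938  0.346  0.   ] y [ 0.346  0.938 -0.   ] z [-0. -0. -1.]
shift tool mm [-417.8 -462.6   83.8] len 629.0
turn -0.375 q6 -0.085
```

Call:
send_rows(targets=[[-1,[-32,-35,0],0],[-1,[-32,-35,0],0],[-1,[-32,-35,0],0],[-1,[-32,-35,0],0],[-1,[-32,-35,0],0],[-1,[-32,-35,0],0],[-1,[-32,-35,0],0],[-1,[-32,-35,0],0],[-1,[-32,-35,0],0],[-1,[-32,-35,0],0],[-1,[-32,-35,0],0],[-1,[0,0,0],0]], newtons=20)

```text
t: 2.25
tool_pos: [0.4061, 0.0751, 0.194]
orientation: [0.562, 3.089, -0.003]
force: [-0.8, 0.8, 0.7]
opening: 0.0021
```

```bash
python3 - <<'E'
from goal import *
go(b2w(-.134,0,.11),np.pi/2+.022)
E
```

```text
t 2.25 pos [0.4061 0.0751 0.194 ] ori [ 5.620e-01  3.089e+00 -3.000e-03] F [-0.8  0.8  0.7] op 0.0021
tool x [-0.936  0.352 -0.002] y [ 0.352  0.936 -0.001] z [ 0.001 -0.002 -1.   ]
shift tool mm [-63.  -72.8  84.2] len 127.9
turn -0.382 q6 -1.15
```

Call:
send_rows(targets=[[-1,[-21,-24,5],0],[-1,[-21,-24,5],0],[-1,[-21,-24,5],0],[-1,[0,0,10],-0.13],[-1,[0,0,10],-0.13],[-1,[0,0,10],-0.12],[-1,[0,0,0],0]])

```text
t: 2.95
tool_pos: [0.4377, -0.0084, 0.1473]
orientation: [0.046, -3.139, -0.001]
force: [0.6, -0.2, 0.5]
opening: 0.0002
```

```bash
python3 - <<'E'
from goal import *
go(b2w(-.134,0,.08),np.pi/2+.022)
c=cam("top","pics/top2.png",(250,170,410,290),5);c=cam("side","pics/side2.png",(250,110,450,260),4)
E
```

```text
t 2.95 pos [ 0.4377 -0.0084  0.1473] ori [ 4.600e-02 -3.139e+00 -1.000e-03] F [ 0.6 -0.2  0.5] op 0.0002
tool x [-1.    -0.03   0.003] y [-0.03   1.     0.001] z [-0.003  0.001 -1.   ]
shift tool mm [-1.7 -7.2 67.3] len 67.7
turn 0.008 q6 -1.737
```

View pics/side2.png

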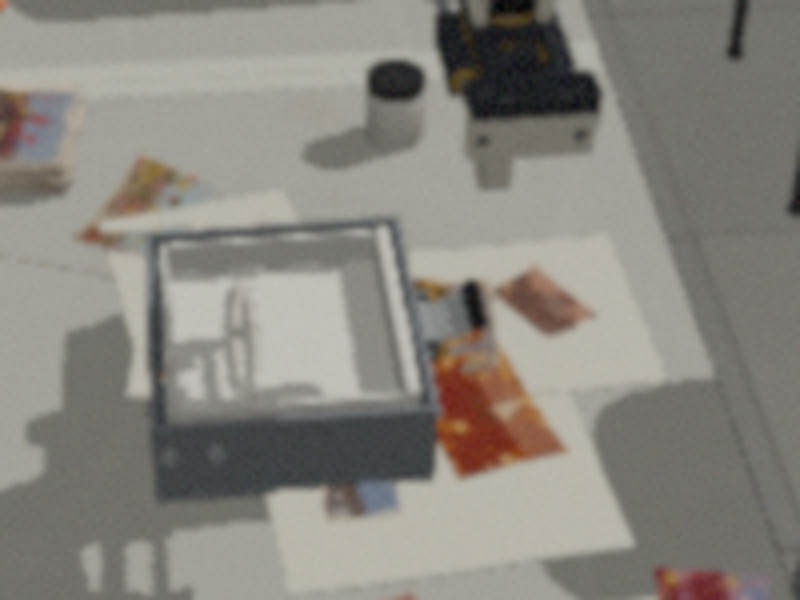

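```bash
python3 - <<'E'
from goal import *
s=st();c=cam("side");t=cam("top");print(proj(c,s["tool_pos"]),proj(t,s["tool_pos"]),proj(c,b2w(-.134,0,.068)),proj(c,[b2w(-.134,.02,.068),b2w(-.134,-.02,.068)]))
E
```

```text
t 3.05 pos [ 0.4387 -0.0086  0.1489] ori [ 0.038 -3.141 -0.   ] F [0.5 0.3 0.5] op 0.0008
[[371.97278932 163.20763678]] [[328.56998887 253.03078628]] [[369.19557766 185.22543632]] [[370.44760444 190.25825219]
 [367.97626408 180.32411882]]
```

Call:
send_rows(targets=[[-1,[-2,-7,20],0],[-1,[0,0,20],0],[-1,[0,0,15],0],[-1,[0,0,8],0],[-1,[0,0,0],0]])

```text
t: 3.65
tool_pos: [0.4405, -0.0159, 0.0851]
orientation: [0.041, -3.14, -0.0]
force: [-0.4, 0.8, 0.5]
opening: 0.0003
```

```bash
python3 - <<'E'
from goal import *
s=st();c=cam("side","pics/side3.png",(330,130,410,220),7);print((proj(c,s["tool_pos"])-[330,130])*7)
E
```

```text
t 3.65 pos [ 0.4405 -0.0159  0.0851] ori [ 0.041 -3.14  -0.   ] F [-0.4  0.8  0.5] op 0.0003
[[274.64021264 352.16829362]]
```

View pics/side3.png

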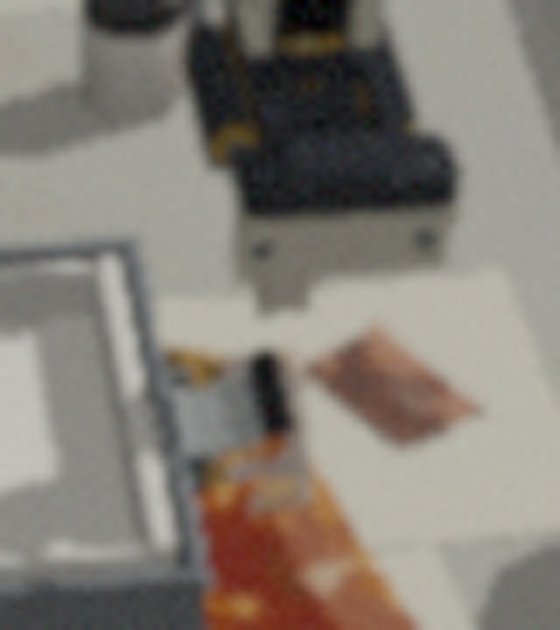

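Call:
send_rows(targets=[[-1,[0,0,4],0],[-1,[0,0,4],0],[-1,[0,0,3],0],[-1,[0,0,2],0],[-1,[0,0,0],0]])

```text
t: 4.2
tool_pos: [0.4408, -0.0161, 0.0724]
orientation: [0.043, -3.141, -0.0]
force: [0.6, -0.0, -0.5]
opening: 0.0005
```

```bash
python3 - <<'E'
from goal import *
s=st();c=cam("side","pics/side4.png",(330,130,410,220),7);t=cam("top","pics/top4.png",(290,160,380,270),5)
print((proj(c,s["tool_pos"])-[330,130])*7)
E
```

```text
t 4.2 pos [ 0.4408 -0.0161  0.0724] ori [ 0.043 -3.141 -0.   ] F [ 0.6 -0.  -0.5] op 0.0005
[[271.66191963 377.0051044 ]]
```

View pics/side4.png

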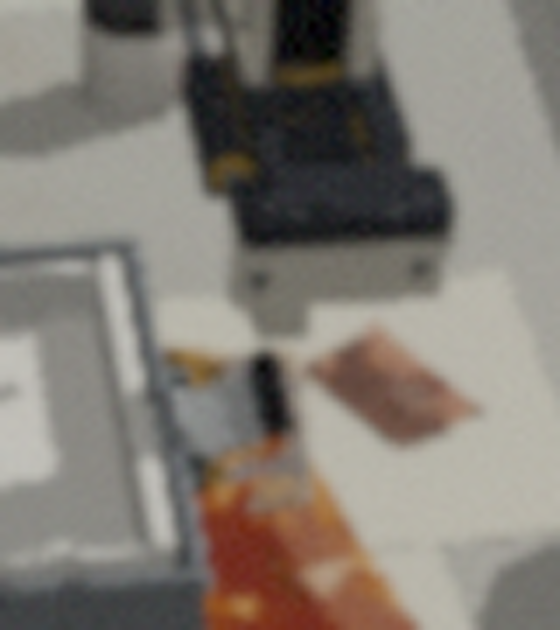

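View pics/top4.png

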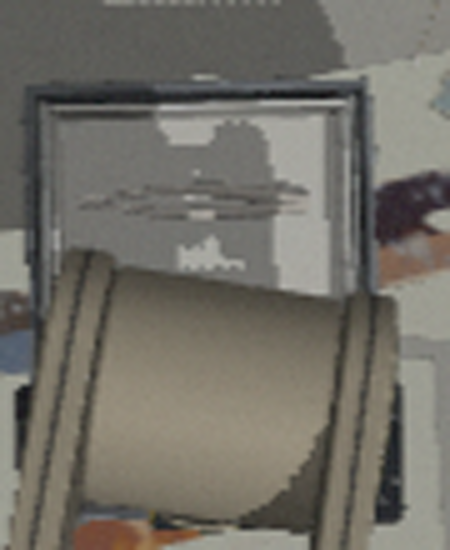

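Call:
send_rows(targets=[[-1,[0,0,3],0],[-1,[0,0,2],0],[-1,[0,0,2],0],[-1,[0,0,0],0]])

```text
t: 4.7
tool_pos: [0.4407, -0.0161, 0.0653]
orientation: [0.043, -3.141, -0.0]
force: [0.1, 0.9, -0.4]
opening: 0.0011
```

```bash
python3 - <<'E'
from goal import *
s=st();c=cam("side","pics/side5.png",(330,130,410,220),7)
print((proj(c,s["tool_pos"])-[330,130])*7)
E
```

```text
t 4.7 pos [ 0.4407 -0.0161  0.0653] ori [ 0.043 -3.141 -0.   ] F [ 0.1  0.9 -0.4] op 0.0011
[[270.68066653 390.85176011]]
```

View pics/side5.png

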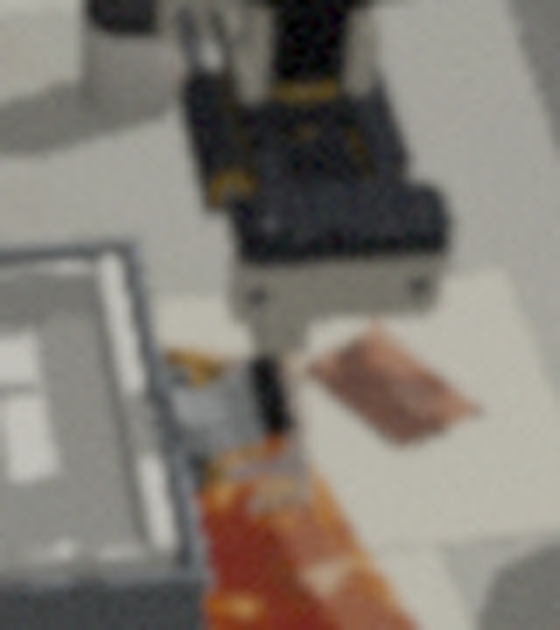

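```bash
python3 - <<'E'
from goal import *
s=st();c=optics.read_camera("side");t=optics.read_camera("top")
p=s["tool_pos"]
for dz in (0,.02):
  for o in ([.0375,.094,.084],[-.0375,.094,.084],[.0375,-.094,.084],[.0075,.0175,0],[-.0075,.0175,0]):
    q=p+np.array(o)+[0,0,dz]; print(dz,o,((proj(c,q)-[330,130])*7).round(0),((proj(t,q)-[290,160])*5).round(0))
  print(((proj(t,[p+[0,.094,.15],p+[0,-.094,.15]])-[290,160])*5).round(0))
print(s["q"])
E
```

```text
t 4.75 pos [ 0.4408 -0.0161  0.0655] ori [ 0.043 -3.141 -0.   ] F [-0.2 -0.3  0.2] op 0.0005
0 [0.0375, 0.094, 0.084] [[216. 397.]] [[ 26. 388.]]
0 [-0.0375, 0.094, 0.084] [[435. 386.]] [[ 24. 534.]]
0 [0.0375, -0.094, 0.084] [[153.  72.]] [[390. 389.]]
0 [0.0075, 0.0175, 0] [[257. 422.]] [[175. 459.]]
0 [-0.0075, 0.0175, 0] [[297. 420.]] [[175. 486.]]
[[ 16. 450.]
 [401. 451.]]
0.02 [0.0375, 0.094, 0.084] [[219. 353.]] [[ 23. 384.]]
0.02 [-0.0375, 0.094, 0.084] [[442. 341.]] [[ 21. 532.]]
0.02 [0.0375, -0.094, 0.084] [[155.  29.]] [[393. 385.]]
0.02 [0.0075, 0.0175, 0] [[261. 383.]] [[175. 456.]]
0.02 [-0.0075, 0.0175, 0] [[300. 381.]] [[174. 484.]]
[[ 16. 450.]
 [401. 451.]]
[-1.52837308e-01 -2.09808160e-01  2.05886133e+00  1.28383274e-05
  1.29304543e+00 -1.75080865e+00]
```

Call:
send_rows(targets=[[-1,[0,0,3],0],[-1,[0,0,2],0],[-1,[0,0,2],0],[-1,[0,0,0],0]])

```text
t: 5.25
tool_pos: [0.4407, -0.0161, 0.0583]
orientation: [0.043, -3.141, -0.0]
force: [-0.5, -0.7, -0.6]
opening: 0.0002
```

Call:
send_rows(targets=[[-1,[0,0,2],0],[-1,[0,0,2],0],[-1,[0,0,0],0]])

```text
t: 5.55
tool_pos: [0.4408, -0.0161, 0.0544]
orientation: [0.043, -3.141, -0.0]
force: [0.1, -0.1, 0.7]
opening: 0.0005
```

```bash
python3 - <<'E'
from goal import *
s=st();c=cam("side","pics/side6.png",(330,130,410,220),7)
E
```

```text
t 5.55 pos [ 0.4408 -0.0161  0.0544] ori [ 0.043 -3.141 -0.   ] F [ 0.1 -0.1  0.7] op 0.0005
```

View pics/side6.png

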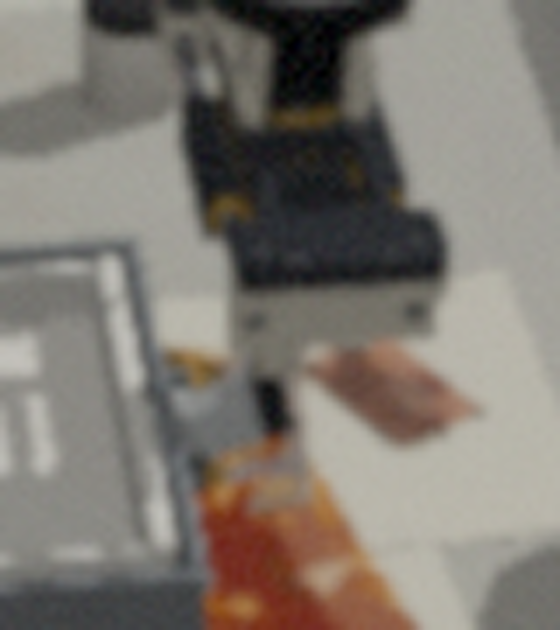

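Call:
send_rows(targets=[[-1,[0,0,2],0],[-1,[0,0,1],0],[-1,[0,0,0],0]])

```text
t: 5.9
tool_pos: [0.4409, -0.0161, 0.0515]
orientation: [0.043, -3.141, -0.0]
force: [0.3, 0.3, -1.0]
opening: 0.0005
```

Call:
send_rows(targets=[[-1,[0,0,2],0],[-1,[0,0,1],0],[-1,[0,0,0],0]])

```text
t: 6.2
tool_pos: [0.4408, -0.0162, 0.0487]
orientation: [0.043, -3.141, 0.0]
force: [-1.8, -0.1, 3.8]
opening: 0.0005
```

Call:
send_rows(targets=[[-1,[0,0,2],0],[-1,[0,0,1],0],[-1,[0,0,0],0]])

```text
t: 6.5
tool_pos: [0.4399, -0.0162, 0.0464]
orientation: [0.043, -3.139, 0.0]
force: [-11.2, 0.2, 16.2]
opening: 0.0006
```

```bash
python3 - <<'E'
from goal import *
s=st();c=cam("side","pics/side7.png",(330,130,410,220),7)
E
```

```text
t 6.5 pos [ 0.4399 -0.0162  0.0464] ori [ 0.043 -3.139  0.   ] F [-11.2   0.2  16.2] op 0.0006
```

View pics/side7.png

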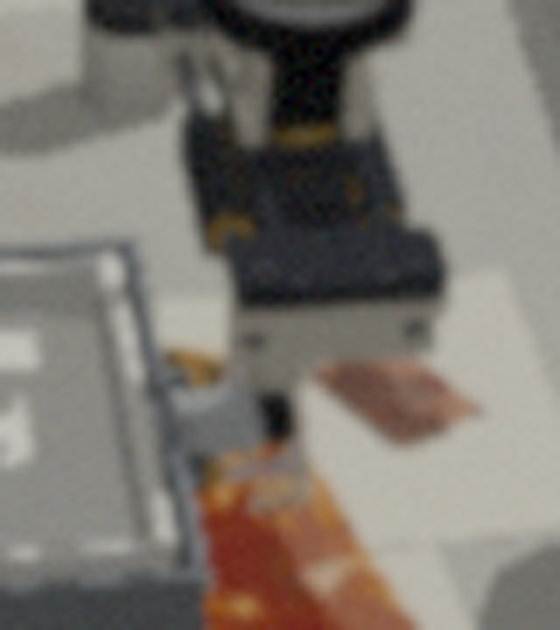

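Call:
send_rows(targets=[[-1,[0,0,1.5],0],[-1,[0,0,1.5],0],[-1,[0,0,0],0]])

```text
t: 6.85
tool_pos: [0.4405, -0.0163, 0.0434]
orientation: [0.043, -3.14, 0.001]
force: [-8.7, -0.8, 12.5]
opening: 0.0004
```

```bash
python3 - <<'E'
from goal import *
s=st();c=cam("side","pics/side8.png",(330,130,410,220),7);c=cam("top","pics/top8.png",(290,160,380,270),5)
E
```

```text
t 6.85 pos [ 0.4405 -0.0163  0.0434] ori [ 4.30e-02 -3.14e+00  1.00e-03] F [-8.7 -0.8 12.5] op 0.0004
```

View pics/side8.png

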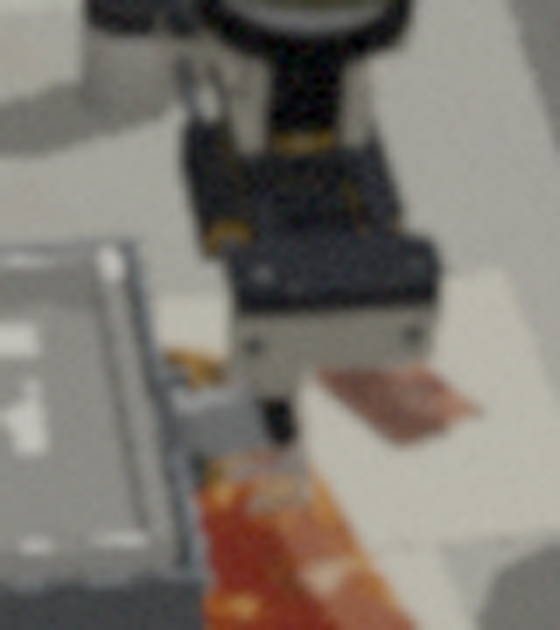

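View pics/top8.png

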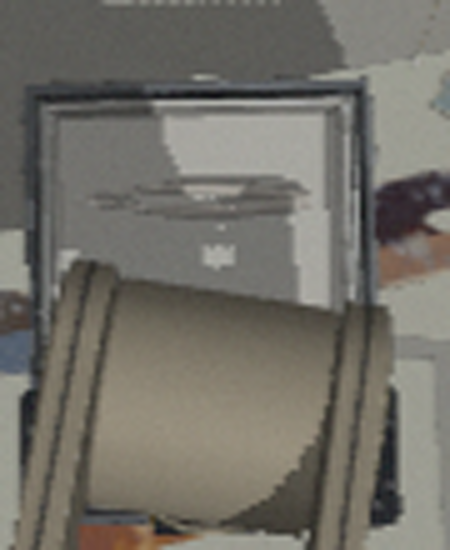

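Call:
send_rows(targets=[[-1,[0.5,0,2],0],[-1,[0.5,0,2],0],[-1,[0,0,1.5],0],[-1,[0,0,0],0]])

```text
t: 7.35
tool_pos: [0.4395, -0.0164, 0.0378]
orientation: [0.043, -3.14, 0.001]
force: [-6.8, -0.0, 10.7]
opening: 0.0007
```

Call:
send_rows(targets=[[-1,[0.5,0,2],0],[-1,[0,0,2],0],[-1,[0,0,1.5],0],[-1,[0,0,0],0]])

```text
t: 7.75
tool_pos: [0.4389, -0.0164, 0.0322]
orientation: [0.043, -3.14, 0.001]
force: [-8.7, -1.2, 11.0]
opening: 0.0006
```

Call:
send_rows(targets=[[-1,[0,0,2],0],[-1,[0,0,1],0],[-1,[0,0,0],0]])

```text
t: 8.05
tool_pos: [0.4389, -0.0164, 0.0292]
orientation: [0.043, -3.14, 0.001]
force: [-8.4, -0.3, 11.9]
opening: 0.0004
```

```bash
python3 - <<'E'
from goal import *
s=st();c=cam("side","pics/side9.png",(280,130,410,240),6)
E
```

```text
t 8.05 pos [ 0.4389 -0.0164  0.0292] ori [ 4.30e-02 -3.14e+00  1.00e-03] F [-8.4 -0.3 11.9] op 0.0004
```

View pics/side9.png

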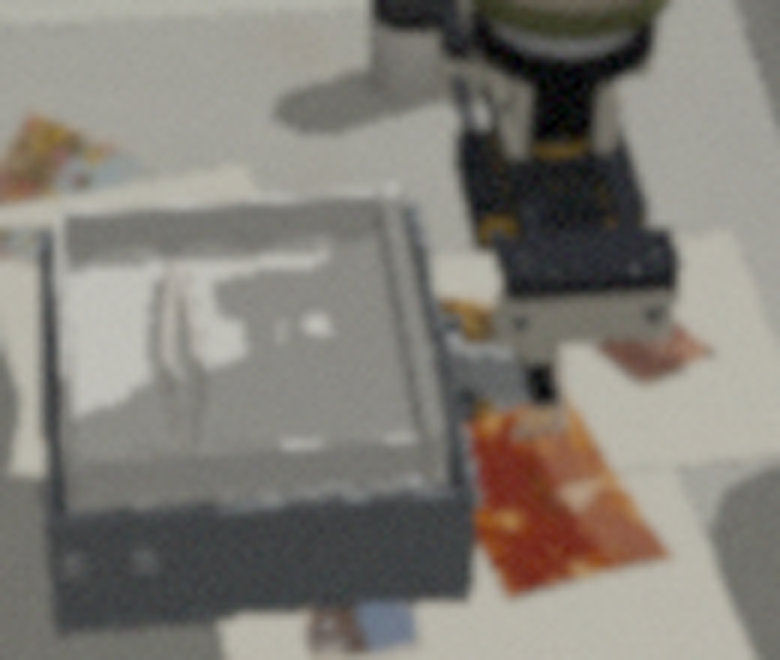

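Call:
send_rows(targets=[[-1,[0,0,2],0],[-1,[0,0,1.5],0],[-1,[0,0,0],0]])

```text
t: 8.4
tool_pos: [0.4389, -0.0164, 0.0256]
orientation: [0.043, -3.14, 0.001]
force: [-7.9, -1.2, 11.5]
opening: 0.0003
```

Call:
send_rows(targets=[[-1,[0,0,1.5],0],[-1,[0,0,1.0],0],[-1,[0,0,0],0]])

```text
t: 8.7
tool_pos: [0.439, -0.0164, 0.0233]
orientation: [0.043, -3.14, 0.001]
force: [-8.1, -1.1, 12.4]
opening: 0.0009
```

Call:
send_rows(targets=[[-1,[0,0,1],0],[-1,[0,0,0.5],0],[-1,[0,0,0],0]])

```text
t: 9.0
tool_pos: [0.4391, -0.0164, 0.0219]
orientation: [0.043, -3.14, 0.001]
force: [-8.5, -1.1, 12.0]
opening: 0.0005
```

Call:
send_rows(targets=[[-1,[0,0,1],0],[-1,[0,0,0.5],0],[-1,[0,0,0],0]])

```text
t: 9.3
tool_pos: [0.4392, -0.0164, 0.021]
orientation: [0.043, -3.14, 0.001]
force: [-11.8, -0.2, 20.6]
opening: 0.0005
```

Call:
send_rows(targets=[[-1,[0,0,1],0],[-1,[0,0,0],0]])

```text
t: 9.5
tool_pos: [0.4393, -0.0164, 0.0206]
orientation: [0.043, -3.14, 0.001]
force: [-14.8, 0.2, 26.5]
opening: 0.0003
```

```bash
python3 - <<'E'
from goal import *
s=st();c=cam("side","pics/side10.png",(280,130,410,240),6)
E
```

```text
t 9.5 pos [ 0.4393 -0.0164  0.0206] ori [ 4.30e-02 -3.14e+00  1.00e-03] F [-14.8   0.2  26.5] op 0.0003
```

View pics/side10.png

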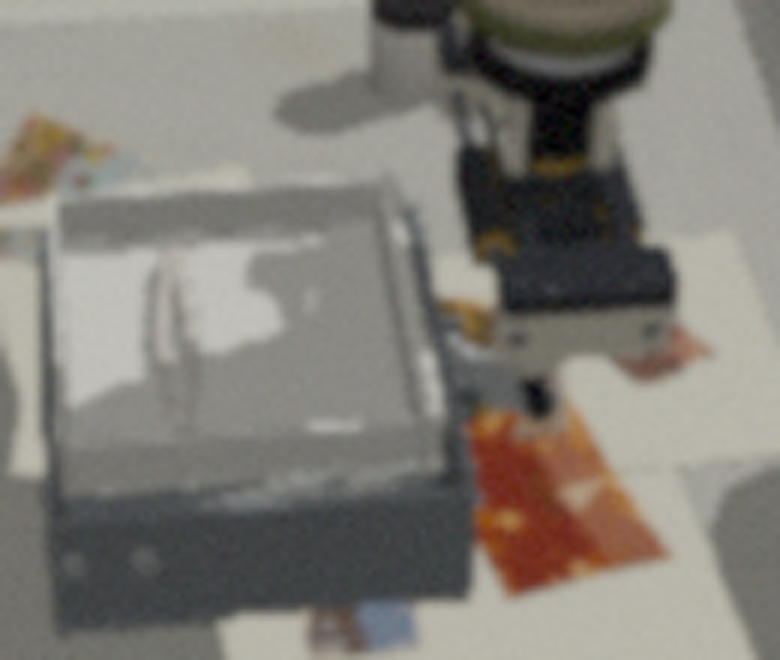

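Call:
send_rows(targets=[[-1,[0,0,-10],0],[-1,[0,0,-30],0],[-1,[0,0,-45],0],[-0.2,[0,0,0],0.145],[-0.2,[0,0,0],0.145],[-0.2,[0,0,0],0.145],[-0.2,[0,0,0],0.145],[-0.2,[0,0,0],0.145],[-0.2,[0,0,0],0.145],[-0.2,[0,0,0],0.145],[-0.2,[0,0,0],0.145],[-0.2,[0,0,0],0.145]])

```text
t: 10.75
tool_pos: [0.4397, -0.0161, 0.1037]
orientation: [1.881, 2.516, 0.0]
force: [-0.4, 0.4, 1.3]
opening: 0.0372
```

Call:
send_rows(targets=[[-0.2,[0,0,0],0.145],[-0.2,[0,0,0],0.12],[-0.2,[0,0,0],0]])

```text
t: 11.05
tool_pos: [0.4397, -0.0161, 0.1037]
orientation: [2.192, 2.25, 0.001]
force: [-0.2, 0.2, 0.5]
opening: 0.0377
```

```bash
python3 - <<'E'
from goal import *
s=st();c=cam("side","pics/side11.png",(270,110,410,240),5);t=cam("top","pics/top11.png",(270,150,390,280),5)
go(b2w(-.077,0,.103),.022,s)
print([((proj(c,b2w(x,y,.103))-[270,110])*5).round(0) for x,y in((-.082,.083),(-.072,.083),(-.082,-.083),(-.072,-.083))])
print([((proj(t,b2w(x,y,.103))-[270,150])*5).round(0) for x,y in((-.082,.083),(-.072,.083),(-.082,-.083),(-.072,-.083))])
A=R.from_rotvec(s["orientation"]).as_matrix()
print([((proj(c,s["tool_pos"]+A[:,1]*y+[0,0,z])-[270,110])*5).round(0) for y in (-.018,.018) for z in (0,.026)])
E
```

```text
t 11.05 pos [ 0.4397 -0.0161  0.1037] ori [2.192e+00 2.250e+00 1.000e-03] F [-0.2  0.2  0.5] op 0.0377
tool x [-0.026  1.     0.   ] y [1.    0.026 0.   ] z [ 0.  0. -1.]
shift tool mm [ 0.5 56.9  0.7] len 56.9
turn 0.004 q6 -0.18
[array([[424., 442.]]), array([[404., 444.]]), array([[382., 235.]]), array([[364., 236.]])]
[array([[149., 426.]]), array([[149., 407.]]), array([[459., 420.]]), array([[459., 401.]])]
[array([[534., 322.]]), array([[538., 284.]]), array([[466., 327.]]), array([[469., 288.]])]
```

View pics/side11.png

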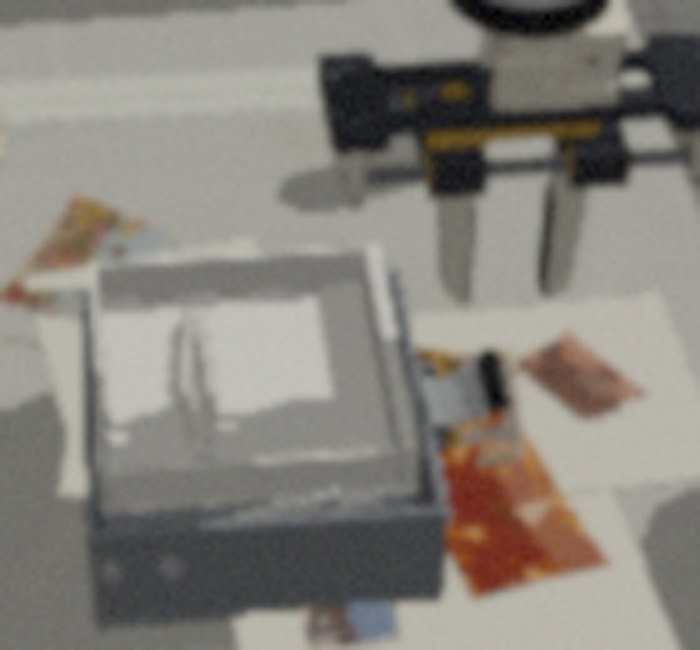

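View pics/top11.png

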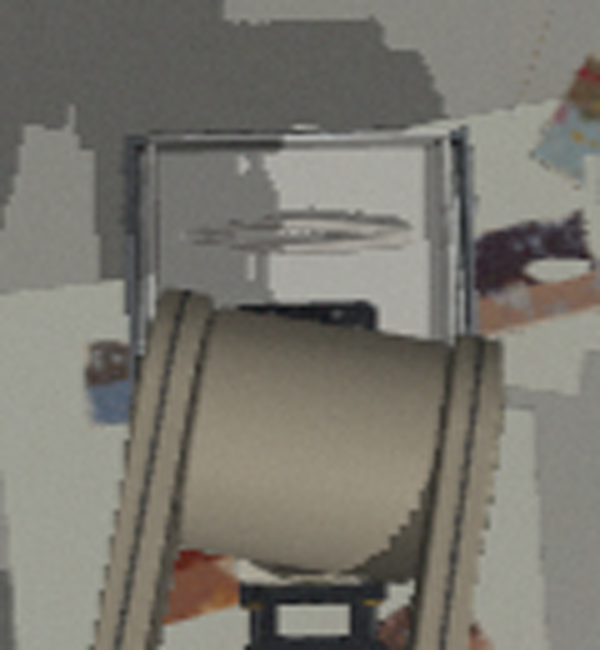

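Call:
send_rows(targets=[[-0.2,[0,20,0],0],[-0.2,[0,20,0],0],[-0.2,[0.5,17,0],0],[-0.2,[0,0,10],0],[-0.2,[0,0,0],0]])

```text
t: 11.65
tool_pos: [0.4949, -0.0139, 0.0917]
orientation: [-2.186, -2.253, 0.003]
force: [-0.8, -0.3, -0.4]
opening: 0.0375
```

```bash
python3 - <<'E'
from goal import *
s=st();c=cam("side","pics/side12.png",(290,130,400,230),7)
go(b2w(-.077,0,.058),.022,s)
E
```

```text
t 11.65 pos [ 0.4949 -0.0139  0.0917] ori [-2.186 -2.253  0.003] F [-0.8 -0.3 -0.4] op 0.0375
tool x [-0.03  1.    0.  ] y [ 1.     0.03  -0.003] z [-0.003  0.    -1.   ]
shift tool mm [-0.4  1.7 33.7] len 33.8
turn 0.008 q6 -0.162
```

View pics/side12.png

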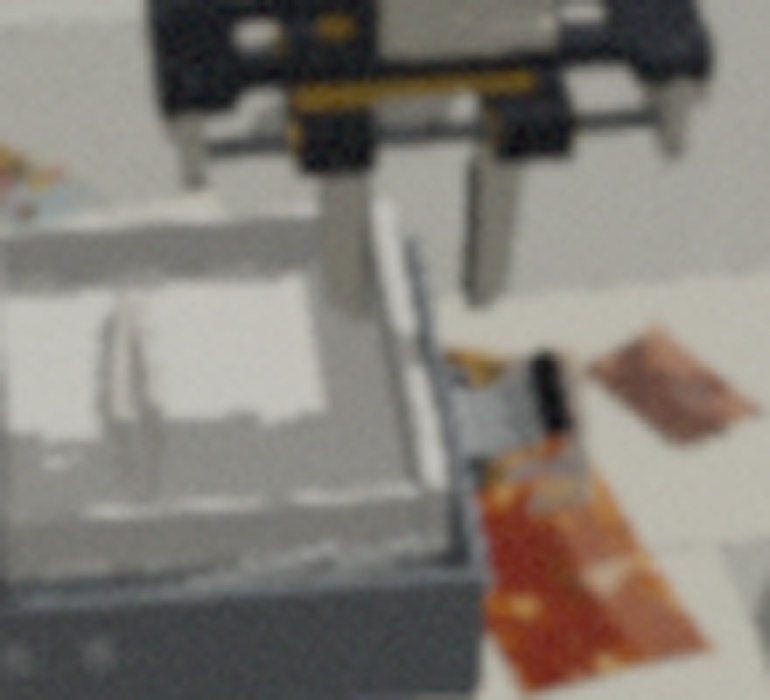

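Call:
send_rows(targets=[[-0.2,[0,1.5,10],0],[-0.2,[0,0,10],0],[-0.2,[0,0,8],0],[-0.2,[0,0,4],0],[-0.2,[0,0,0],0]])

```text
t: 12.2
tool_pos: [0.4971, -0.0139, 0.0607]
orientation: [-2.189, -2.251, 0.002]
force: [-0.3, 0.4, -0.2]
opening: 0.0372
```

```bash
python3 - <<'E'
from goal import *
s=st();c=cam("side","pics/side13.png",(290,130,400,230),7)
go(b2w(-.077,0,.058),.022,s)
E
```

```text
t 12.2 pos [ 0.4971 -0.0139  0.0607] ori [-2.189e+00 -2.251e+00  2.000e-03] F [-0.3  0.4 -0.2] op 0.0372
tool x [-0.028  1.     0.   ] y [ 1.     0.028 -0.002] z [-0.002  0.    -1.   ]
shift tool mm [-0.2 -0.6  2.7] len 2.8
turn 0.006 q6 -0.159
```

View pics/side13.png

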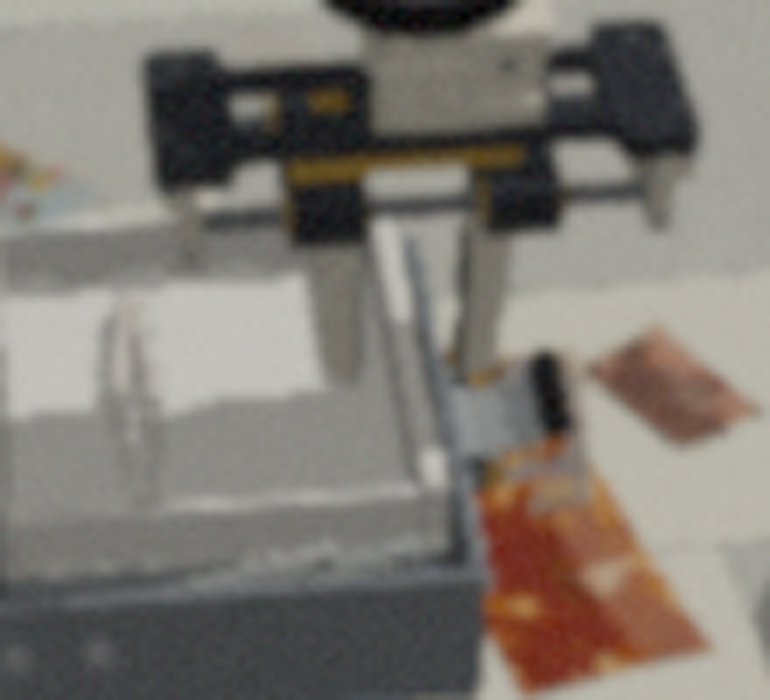

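Call:
send_rows(targets=[[-0.2,[0,0,3],0],[-0.2,[0,0,2],0],[-1,[0,0,0],0],[-1,[0,0,0],0],[-1,[0,0,0],0],[-1,[0,0,0],0],[-1,[0,0,0],0]], newtons=20)

```text
t: 12.95
tool_pos: [0.4981, -0.0141, 0.0569]
orientation: [2.19, 2.252, 0.0]
force: [0.1, 0.3, 0.7]
opening: 0.0099
```

```bash
python3 - <<'E'
from goal import *
s=st();c=cam("side","pics/side14.png",(290,130,400,230),7)
go(b2w(-.077,0,.058),.022,s)
E
```

```text
t 12.95 pos [ 0.4981 -0.0141  0.0569] ori [2.19  2.252 0.   ] F [0.1 0.3 0.7] op 0.0099
tool x [-0.028  1.    -0.   ] y [1.    0.028 0.   ] z [ 0. -0. -1.]
shift tool mm [-0.1 -1.6 -1.1] len 2.0
turn 0.006 q6 -0.159
```

View pics/side14.png

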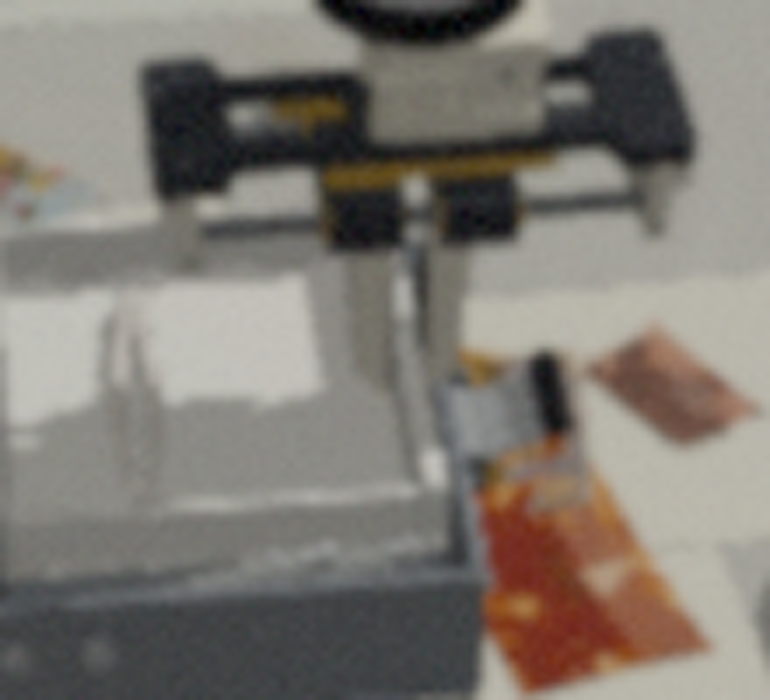

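```bash
python3 - <<'E'
import numpy as np
a=np.r_[.255,np.arange(.35,2.36,.1)]
for i in range(len(a)-1): print(round(a[i+1],2),(115*(np.cos(a[i])-np.cos(a[i+1]))).round(1),(-115*(np.sin(a[i+1])-np.sin(a[i]))).round(1))
E
```

```text
0.35 3.3 -10.4
0.45 4.5 -10.6
0.55 5.5 -10.1
0.65 6.5 -9.5
0.75 7.4 -8.8
0.85 8.2 -8.0
0.95 9.0 -7.1
1.05 9.7 -6.2
1.15 10.2 -5.2
1.25 10.7 -4.2
1.35 11.1 -3.1
1.45 11.3 -2.0
1.55 11.5 -0.8
1.65 11.5 0.3
1.75 11.4 1.5
1.85 11.2 2.6
1.95 10.9 3.7
2.05 10.5 4.8
2.15 9.9 5.8
2.25 9.3 6.8
2.35 8.6 7.7
```

Call:
send_rows(targets=[[-1,[0,3.3,-10.4],0],[-1,[0,4.5,-10.6],0],[-1,[0,0,0],0]], newtons=25)

```text
t: 13.3
tool_pos: [0.5066, -0.0138, 0.079]
orientation: [2.19, 2.252, 0.001]
force: [-0.9, 0.1, 1.1]
opening: 0.0094
```

Call:
send_rows(targets=[[-1,[0,5.5,-10.1],0],[-1,[0,6.5,-9.5],0],[-1,[0,7.4,-8.8],0],[-1,[0,0,0],0]])

```text
t: 13.7
tool_pos: [0.5269, -0.0133, 0.1074]
orientation: [2.189, 2.251, 0.002]
force: [5.9, -1.5, -3.8]
opening: 0.0099
```

Call:
send_rows(targets=[[-1,[0,8.4,-7.8],0],[-1,[0,9.2,-6.9],0],[-1,[0,9.9,-6.0],0],[-1,[0,0,0],0]])

```text
t: 14.1
tool_pos: [0.5536, -0.0127, 0.1277]
orientation: [2.19, 2.252, 0.0]
force: [0.0, -1.1, -0.1]
opening: 0.0097
```

Call:
send_rows(targets=[[-1,[0,10.2,-5.1],0],[-1,[0,10.7,-4.1],0],[-1,[0,11.1,-3.0],0],[-1,[0,0,0],0]])

```text
t: 14.5
tool_pos: [0.5854, -0.0119, 0.1395]
orientation: [2.19, 2.252, 0.0]
force: [2.1, -1.8, -2.0]
opening: 0.0099
```

```bash
python3 - <<'E'
from goal import *
s=st();c=cam("side","pics/side15.png",(270,90,400,230),5)
E
```

```text
t 14.5 pos [ 0.5854 -0.0119  0.1395] ori [2.19  2.252 0.   ] F [ 2.1 -1.8 -2. ] op 0.0099
```

View pics/side15.png

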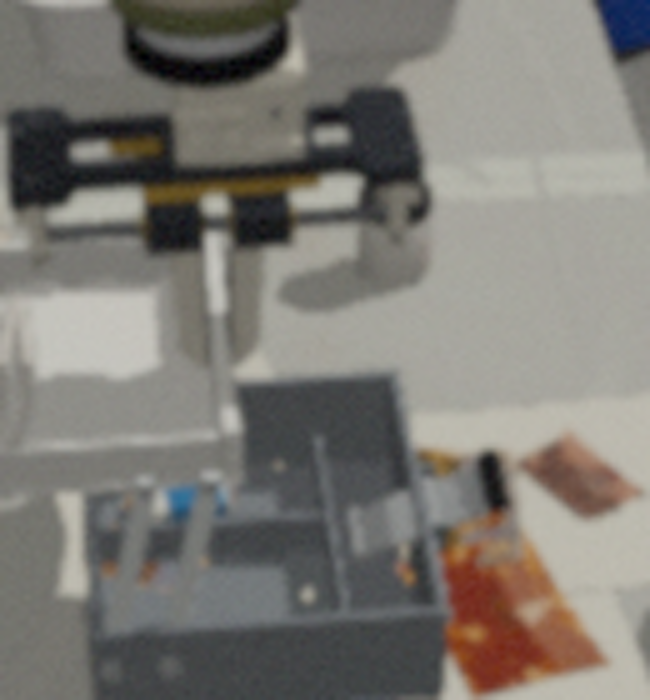

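Call:
send_rows(targets=[[-1,[0,11.3,-2],0],[-1,[0,11.5,-0.8],0],[-1,[0,11.5,0.3],0],[-1,[0,11.4,1.5],0],[-1,[0,0,0],0]])

```text
t: 15.05
tool_pos: [0.6308, -0.0108, 0.14]
orientation: [2.19, 2.252, 0.0]
force: [3.3, -3.8, -4.8]
opening: 0.0099
```

Call:
send_rows(targets=[[-1,[0,11.2,2.6],0],[-1,[0,10.9,3.7],0],[-1,[0,10.5,4.8],0],[-1,[0,0,0],0]])

```text
t: 15.45
tool_pos: [0.6631, -0.01, 0.1286]
orientation: [2.19, 2.251, -0.0]
force: [2.5, -4.5, -4.7]
opening: 0.0099
```

Call:
send_rows(targets=[[-1,[0,9.9,5.8],0],[-1,[0,7,5],0],[-1,[0,0,0],0]])

```text
t: 15.75
tool_pos: [0.6796, -0.0096, 0.1178]
orientation: [2.19, 2.251, -0.001]
force: [3.4, -5.8, -5.9]
opening: 0.0101
```

Call:
send_rows(targets=[[-1,[0,2.6,2.2],0],[-1,[0,2.6,2.2],0],[-1,[0,0,0],0]])

```text
t: 16.05
tool_pos: [0.6844, -0.0095, 0.114]
orientation: [2.19, 2.252, -0.001]
force: [0.4, -5.6, -2.6]
opening: 0.0097
```

Call:
send_rows(targets=[[-1,[0,1.5,1.5],0],[-1,[0,0,0],0]])

```text
t: 16.25
tool_pos: [0.6858, -0.0095, 0.1127]
orientation: [2.19, 2.252, -0.001]
force: [-0.2, -4.6, -1.8]
opening: 0.0099
```

```bash
python3 - <<'E'
from goal import *
s=st();c=cam("side","pics/side16.png",(240,90,400,230),5)
E
```

```text
t 16.25 pos [ 0.6858 -0.0095  0.1127] ori [ 2.190e+00  2.252e+00 -1.000e-03] F [-0.2 -4.6 -1.8] op 0.0099
```

View pics/side16.png

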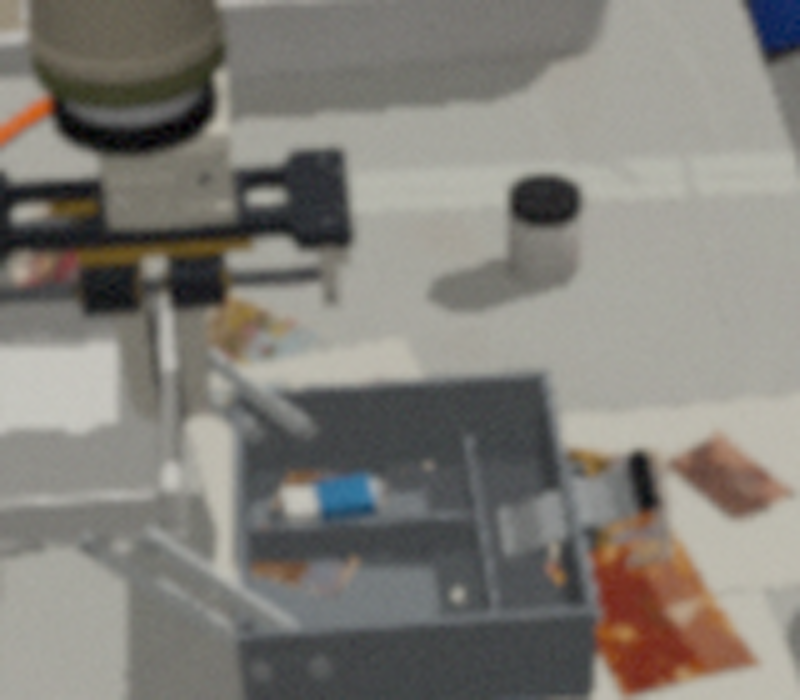

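Call:
send_rows(targets=[[-1,[0,1.5,1.5],0],[-1,[0,0,0],0],[-0.3,[0,0,0],0],[-0.3,[0,0,0],0],[-0.3,[0,0,0],0],[-0.3,[0,0,-20],0],[-0.3,[0,0,-35],0],[-0.3,[0,0,-25],0],[-0.3,[0,0,0],0]])

```text
t: 17.2
tool_pos: [0.6908, -0.0085, 0.1967]
orientation: [2.185, 2.248, 0.009]
force: [0.2, 0.1, 0.5]
opening: 0.0325
```

```bash
python3 - <<'E'
from goal import *
go([.473,.285,.15],.588+np.pi/2)
E
```

```text
t 17.2 pos [ 0.6908 -0.0085  0.1967] ori [2.185 2.248 0.009] F [0.2 0.1 0.5] op 0.0325
tool x [-0.028  1.    -0.001] y [1.    0.028 0.009] z [ 0.009 -0.    -1.   ]
shift tool mm [ 299.6 -209.8   44.7] len 368.5
turn 1.011 q6 -0.115
```

Call:
send_rows(targets=[[0,[33,-23,0],0],[0,[33,-23,0],0],[0.5,[33,-23,0],0],[0.5,[33,-23,0],0],[0.5,[33,-23,0],0],[0.5,[33,-23,0],0],[0.5,[33,-23,0],0],[0.5,[33,-23,0],0],[0.5,[34,-23,0],0],[0.5,[0,0,0],0.14],[0.5,[0,0,0],0.14],[0.5,[0,0,0],0.14]])

```text
t: 18.4
tool_pos: [0.4719, 0.284, 0.1898]
orientation: [-2.615, -1.741, 0.001]
force: [0.6, -0.2, -0.4]
opening: 0.0696
```

Call:
send_rows(targets=[[0.5,[0,0,0],0.14],[0.5,[0,0,0],0.14],[0.5,[0,0,0],0.14],[0.5,[0,0,0],0.14],[0.5,[0,0,0],0.03],[0.5,[0,0,0],0]])

```text
t: 19.0
tool_pos: [0.4722, 0.2834, 0.1898]
orientation: [-3.006, -0.912, 0.001]
force: [-0.3, 0.5, 0.2]
opening: 0.0694
```

```bash
python3 - <<'E'
from goal import *
go([.473,.285,.10],.588+np.pi/2)
cam("side","pics/side17.png",(300,170,440,320),5);cam("top","pics/top17.png",(190,130,430,290),3)
E
```

```text
t 19.0 pos [0.4722 0.2834 0.1898] ori [-3.006e+00 -9.120e-01  1.000e-03] F [-0.3  0.5  0.2] op 0.0694
tool x [ 0.832  0.555 -0.001] y [ 0.555 -0.832 -0.   ] z [-0.001 -0.    -1.   ]
shift tool mm [ 1.6 -0.8 89.8] len 89.8
turn 0.001 q6 1.429
```

View pics/side17.png

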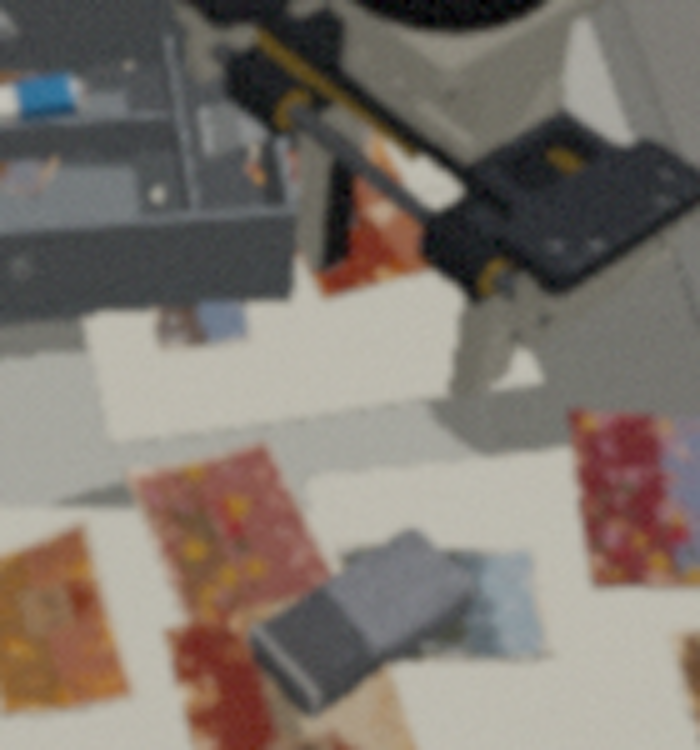

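View pics/top17.png

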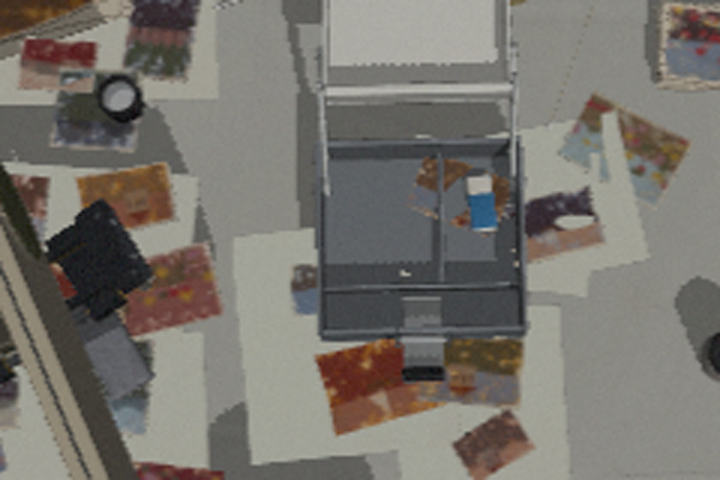

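Call:
send_rows(targets=[[0.5,[1.5,-1,40],0],[0.5,[0,0,45],0],[0.5,[0,0,45],0],[0.5,[0,0,35],0],[0.5,[0,0,0],0],[0.5,[0,0,0],0]])

```text
t: 19.7
tool_pos: [0.4731, 0.2849, 0.0259]
orientation: [3.006, 0.913, -0.002]
force: [0.6, 0.9, 0.8]
opening: 0.07
```

```bash
python3 - <<'E'
from goal import *
s=st();go([.473,.285,0],.588+np.pi/2,s)
c=cam("side","pics/side18.png",(310,210,430,330),6)
print((proj(c,s["tool_pos"]+[0,0,.02])-[310,210])*6)
E
```

```text
t 19.7 pos [0.4731 0.2849 0.0259] ori [ 3.006e+00  9.130e-01 -2.000e-03] F [0.6 0.9 0.8] op 0.07
tool x [ 0.831  0.556 -0.001] y [ 0.556 -0.831 -0.   ] z [-0.001 -0.001 -1.   ]
shift tool mm [ 0.  -0.1 25.9] len 25.9
turn 0.001 q6 1.431
[[378.1171854  452.11161774]]
```

View pics/side18.png

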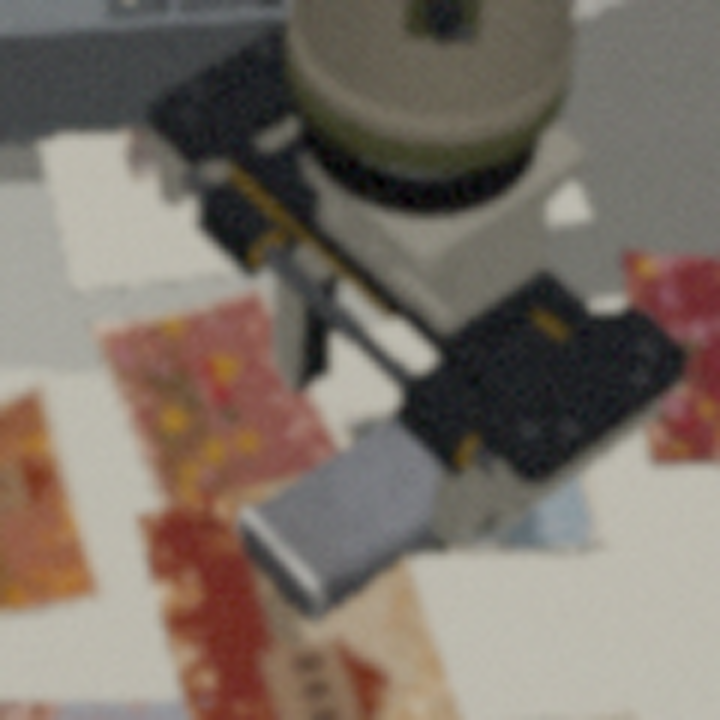

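```bash
python3 - <<'E'
from goal import *
c=cam("side")
cs,sn=np.cos(.588),np.sin(.588)
P=[[.473+cs*x-sn*y,.285+sn*x+cs*y,.026] for x,y in((0,0),(.05,.022),(.05,-.022),(-.05,.022),(-.05,-.022))]
print(((proj(c,P)-[310,210])*6).round(0))
E
```

```text
[[374. 483.]
 [311. 599.]
 [232. 514.]
 [514. 453.]
 [433. 376.]]
```

Call:
send_rows(targets=[[0.5,[-1,0,15],0],[0.5,[-1,0,10],0],[0.5,[0,0,5],0],[0.5,[0,0,0],0]])

```text
t: 20.2
tool_pos: [0.4707, 0.2834, -0.0056]
orientation: [3.006, 0.912, -0.004]
force: [-0.0, -0.1, -0.2]
opening: 0.0694
```

```bash
python3 - <<'E'
from goal import *
c=cam("side","pics/side19.png",(310,210,430,330),6)
E
```

```text
(no output)
```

View pics/side19.png

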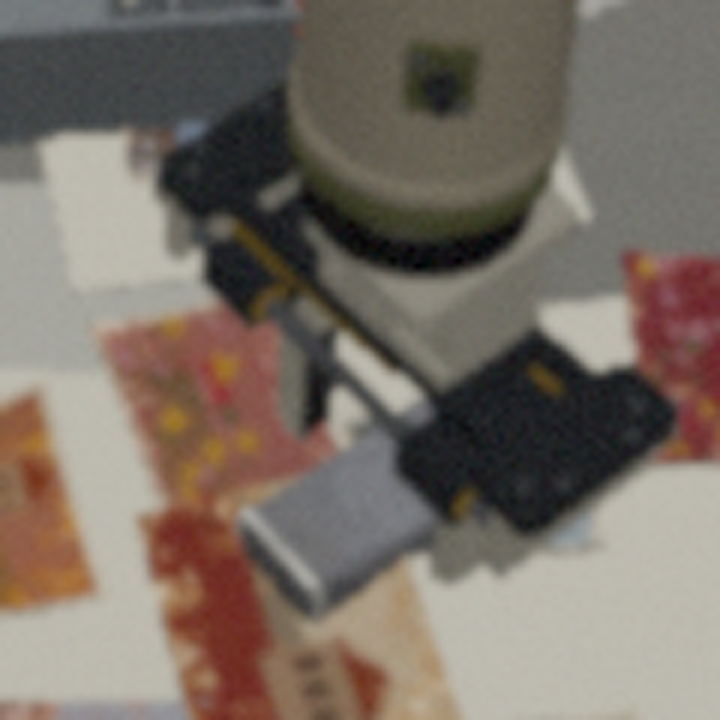

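Call:
send_rows(targets=[[0.5,[0,0,4],0],[0.5,[0,0,3],0],[0.5,[0,0,0],0]])

```text
t: 20.55
tool_pos: [0.4715, 0.2838, -0.0117]
orientation: [3.006, 0.912, -0.001]
force: [0.3, 0.4, -0.5]
opening: 0.0696
```

Call:
send_rows(targets=[[0.5,[0,0,2],0],[0.5,[0,0,2],0],[0.5,[0,0,0],0]])

```text
t: 20.85
tool_pos: [0.4716, 0.2839, -0.0155]
orientation: [3.006, 0.912, -0.001]
force: [-0.4, -0.7, -0.5]
opening: 0.0701
```

Call:
send_rows(targets=[[0.5,[0,0,2],0],[0.5,[0,0,0],0]])

```text
t: 21.05
tool_pos: [0.4716, 0.2838, -0.0175]
orientation: [3.006, 0.912, -0.001]
force: [-0.1, 0.4, 0.2]
opening: 0.0698
```

Call:
send_rows(targets=[[0.5,[0,0,2],0],[0.5,[0,0,0],0]])

```text
t: 21.25
tool_pos: [0.4716, 0.2838, -0.0196]
orientation: [3.006, 0.911, -0.001]
force: [0.4, -0.3, -0.9]
opening: 0.0694
```

Call:
send_rows(targets=[[0.5,[0,0,2],0],[0.5,[0,0,0],0]])

```text
t: 21.45
tool_pos: [0.4716, 0.2838, -0.0216]
orientation: [3.006, 0.912, -0.001]
force: [0.4, -0.3, 0.8]
opening: 0.0695
```

```bash
python3 - <<'E'
from goal import *
c=cam("side","pics/side20.png",(310,210,430,330),6)
E
```

```text
(no output)
```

View pics/side20.png

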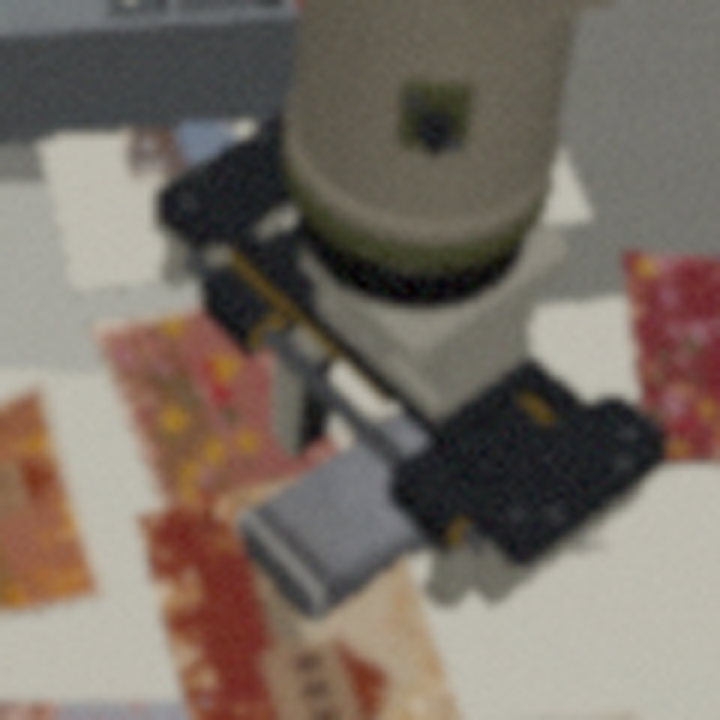

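Call:
send_rows(targets=[[-1,[0,0,1],0],[-1,[0,0,0],0],[-1,[0,0,0],0],[-1,[0,0,0],0],[-1,[0,0,0],0],[-1,[0,0,0],0]], newtons=45)

```text
t: 22.1
tool_pos: [0.4717, 0.284, -0.0223]
orientation: [-3.006, -0.912, 0.0]
force: [0.4, -0.4, 0.3]
opening: 0.0448
```

Call:
send_rows(targets=[[-1,[0,0,-2],0],[-1,[0,0,-5],0],[-1,[0,0,-8],0],[-1,[0,0,-10],0],[-1,[0,0,0],0]])

```text
t: 22.6
tool_pos: [0.4733, 0.2847, 0.005]
orientation: [-3.006, -0.911, -0.005]
force: [0.8, -0.4, -5.0]
opening: 0.0446
```

```bash
python3 - <<'E'
from goal import *
st();c=cam("side","pics/side21.png",(310,210,430,330),6)
E
```

```text
t 22.6 pos [0.4733 0.2847 0.005 ] ori [-3.006 -0.911 -0.005] F [ 0.8 -0.4 -5. ] op 0.0446
```

View pics/side21.png

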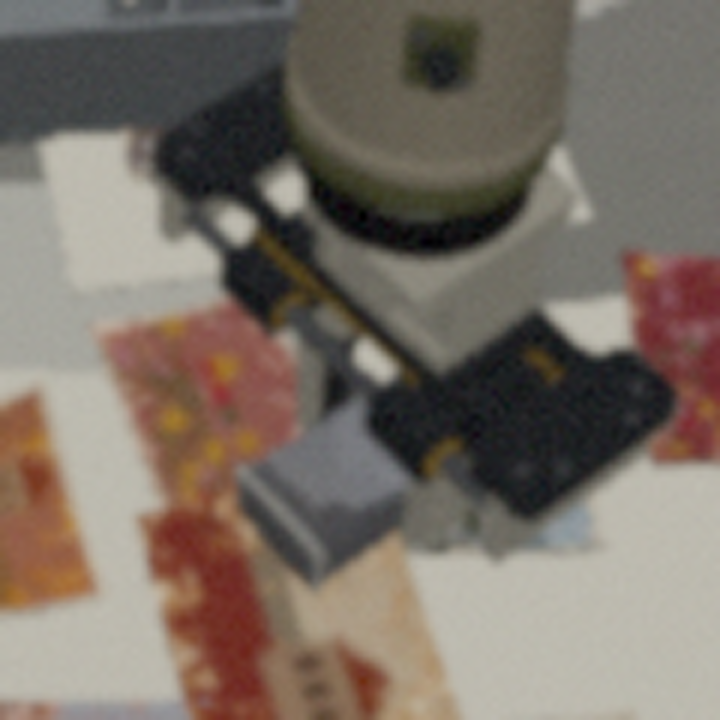

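Call:
send_rows(targets=[[-1,[0,0,-25],0],[-1,[0,0,-40],0],[-1,[0,0,-40],0],[-1,[0,0,0],0.14],[-1,[0,0,0],0.14],[-1,[0,0,0],0.14],[-1,[0,0,0],0.14],[-1,[0,0,0],0]])

```text
t: 23.45
tool_pos: [0.4716, 0.2838, 0.1075]
orientation: [3.141, 0.041, -0.001]
force: [0.7, 0.2, -5.4]
opening: 0.0447
```

```bash
python3 - <<'E'
from goal import *
s=st();c=cam("side","pics/side22.png",(300,180,420,300),6)
go(b2w(.015,.037,.11),.022+np.pi/2,s)
ds=optics.cut_out("side","weight_centre")
for d in ds:print(d["confidence"],d["point"],d["region"].sum())
print(proj(c,s["tool_pos"]+[0,0,.0354]))
A=R.from_rotvec(s["orientation"]).as_matrix()
print((proj(c,[s["tool_pos"]+[0,0,.0224+h]+A[:,0]*x+A[:,1]*y for x in(-.05,.05) for y in (-.022,.022) for h in (0,.026)])-[300,180])*6)
E
```

```text
t 23.45 pos [0.4716 0.2838 0.1075] ori [ 3.141e+00  4.100e-02 -1.000e-03] F [ 0.7  0.2 -5.4] op 0.0447
tool x [ 1.     0.026 -0.   ] y [ 0.026 -1.     0.   ] z [-0. -0. -1.]
shift tool mm [109.2 261.9  -2.5] len 283.8
turn 0.004 q6 1.993
0.69 [355.1, 257.6] 344
0.59 [304.2, 190.5] 143
0.48 [244.8, 177.0] 3378
[[377.06599697 257.19348282]]
[[619.45645003 527.9468006 ]
 [629.14215656 479.89414067]
 [590.32179746 425.2072773 ]
 [599.01129208 376.78098394]
 [322.70881052 551.48310381]
 [325.7787096  503.69313785]
 [304.57382065 447.32319212]
 [307.13392038 399.11681841]]
```

View pics/side22.png

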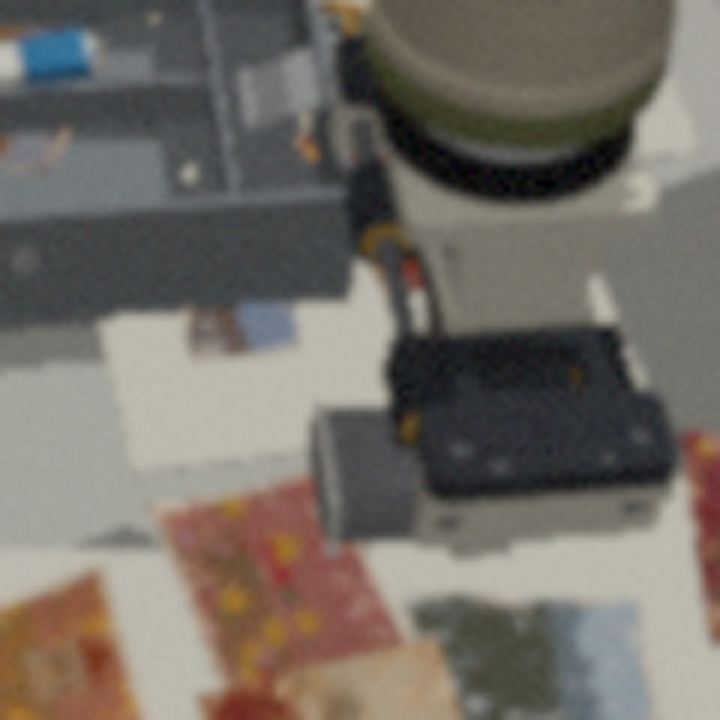

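Call:
send_rows(targets=[[-1,[8,19,0],0],[-1,[16,37,0],0],[-1,[16,37,0],0],[-1,[16,37,0],0],[-1,[16,37,0],0],[-1,[16,37,0],0],[-1,[16,37,0],0],[-1,[8,20,0],0],[-1,[0,0,0],0],[-1,[0,0,0],0]])

```text
t: 24.55
tool_pos: [0.5911, 0.026, 0.1074]
orientation: [-3.141, -0.047, 0.001]
force: [-0.5, 0.1, -5.9]
opening: 0.0446
```

```bash
python3 - <<'E'
from goal import *
s=st();c=cam("side","pics/side23.png",(240,110,400,240),5);t=cam("top","pics/top23.png",(270,120,390,270),5)
go(b2w(.018,.037,-.0164),.022+np.pi/2,s)
E
```

```text
t 24.55 pos [0.5911 0.026  0.1074] ori [-3.141e+00 -4.700e-02  1.000e-03] F [-0.5  0.1 -5.9] op 0.0446
tool x [ 1.     0.03  -0.001] y [ 0.03 -1.   -0.  ] z [-0.001  0.    -1.   ]
shift tool mm [ -0.3   1.2 123.8] len 123.8
turn 0.008 q6 1.498
```

View pics/side23.png

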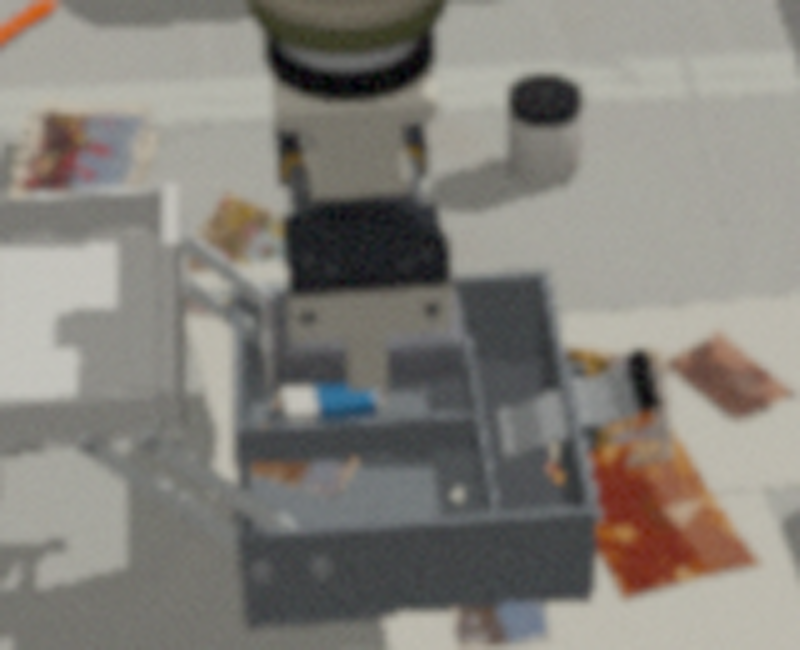

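View pics/top23.png

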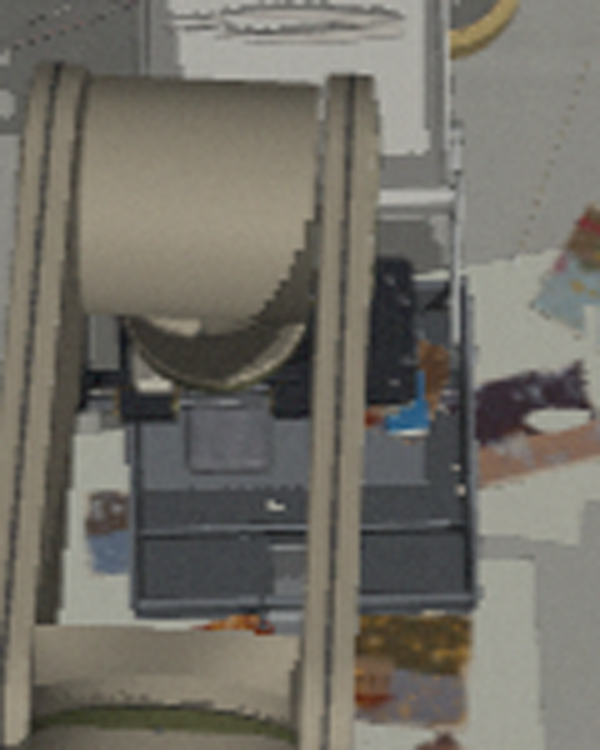

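```bash
python3 - <<'E'
from goal import *
t=cam("top")
for uv in ((270+188/5,120+470/5),(270+270/5,120+470/5)):
  for z in(.13,.156):
    p=onz(t,uv,z)[0]-[*BOX[:2],0]; print(z,p.round(4))
E
```

```text
0.13 [-0.0306  0.0596  0.13  ]
0.156 [-0.0346  0.0584  0.156 ]
0.13 [-0.0306  0.0162  0.13  ]
0.156 [-0.0345  0.0159  0.156 ]
```

Call:
send_rows(targets=[[-1,[-3,1,15],0],[-1,[0,0,30],0],[-1,[0,0,30],0],[-1,[0,0,20],0],[-1,[0,0,10],0],[-1,[0,0,0],0]])

```text
t: 25.3
tool_pos: [0.586, 0.0258, 0.0003]
orientation: [-3.141, -0.047, 0.007]
force: [0.3, 0.8, -5.2]
opening: 0.0449
```

```bash
python3 - <<'E'
from goal import *
s=st();c=cam("side","pics/side24.png",(240,110,400,240),5)
go(b2w(.015,.037,-.0164),.022+np.pi/2,s)
E
```

```text
t 25.3 pos [5.86e-01 2.58e-02 3.00e-04] ori [-3.141 -0.047  0.007] F [ 0.3  0.8 -5.2] op 0.0449
tool x [ 1.     0.03  -0.004] y [ 0.03 -1.   -0.  ] z [-0.004  0.    -1.   ]
shift tool mm [ 1.7  1.  16.7] len 16.8
turn 0.008 q6 1.498
```

View pics/side24.png

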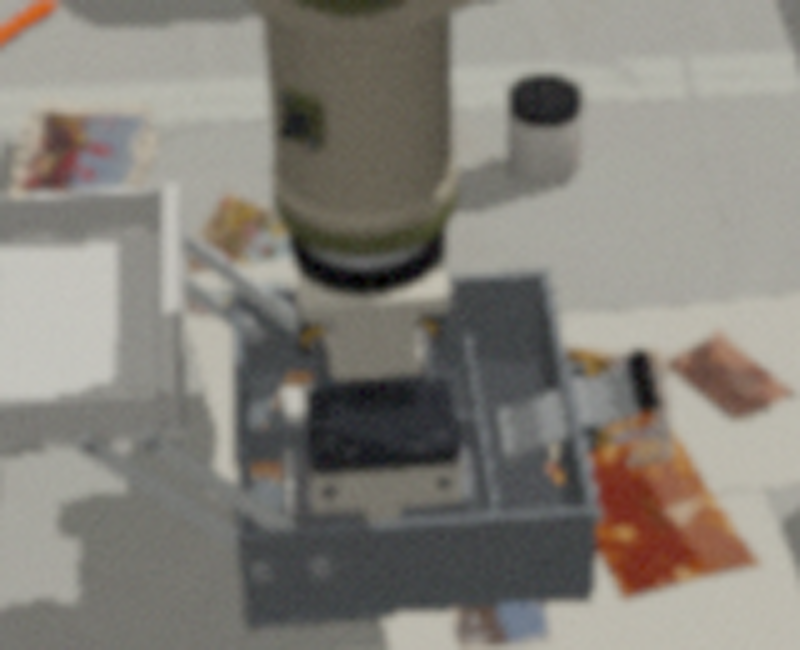

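Call:
send_rows(targets=[[-1,[0,0,7],0],[-1,[0,0,4],0],[-1,[0,0,2],0],[-1,[0,0,1],0],[-1,[0,0,0],0],[-1,[0,0,0],0]])

```text
t: 25.95
tool_pos: [0.5885, 0.0251, -0.011]
orientation: [3.141, 0.045, 0.001]
force: [0.2, -0.1, -5.8]
opening: 0.0448
```

Call:
send_rows(targets=[[-1,[0,0,1],0],[-1,[0,0,1],0],[-1,[0,0,0],0]])

```text
t: 26.25
tool_pos: [0.5881, 0.0252, -0.0134]
orientation: [-3.141, -0.045, 0.0]
force: [0.6, 1.0, -5.3]
opening: 0.0447
```

Call:
send_rows(targets=[[-1,[0,0,1],0],[-1,[0,0,1],0],[-1,[0,0,0],0]])

```text
t: 26.55
tool_pos: [0.5881, 0.0252, -0.0155]
orientation: [-3.141, -0.045, 0.001]
force: [0.7, -0.1, -4.9]
opening: 0.0448
```

Call:
send_rows(targets=[[-1,[0,0,1],0],[-1,[0,0,0],0]])

```text
t: 26.75
tool_pos: [0.5884, 0.0252, -0.0162]
orientation: [3.141, 0.045, 0.0]
force: [0.1, 0.7, -4.7]
opening: 0.0448
```

Call:
send_rows(targets=[[-1,[0,0,1],0],[-1,[0,0,0],0]])

```text
t: 26.95
tool_pos: [0.5885, 0.0252, -0.0162]
orientation: [3.141, 0.045, 0.0]
force: [-4.8, -0.0, 4.1]
opening: 0.0447
```

Call:
send_rows(targets=[[-1,[0,0,0.7],0],[-1,[0,0,0],0]])

```text
t: 27.15
tool_pos: [0.5886, 0.0252, -0.0163]
orientation: [3.141, 0.045, 0.0]
force: [-6.8, 0.4, 10.0]
opening: 0.0444
```

Call:
send_rows(targets=[[0.2,[0,0,-0.5],0],[0.2,[0,0,0],0],[0.2,[0,0,0],0],[0.2,[0,0,0],0]])

```text
t: 27.55
tool_pos: [0.5885, 0.0252, -0.0174]
orientation: [3.141, 0.045, 0.001]
force: [0.0, -0.8, 0.0]
opening: 0.0558
```

Call:
send_rows(targets=[[0.2,[0,0,-5],0],[0.2,[0,0,-15],0],[0.2,[0,0,-35],0],[0.2,[0,0,-45],0],[0.2,[0,0,-40],0],[0.2,[0,0,-40],0],[0.2,[0,0,-30],0],[0.2,[0,0,0],0]])

```text
t: 28.35
tool_pos: [0.5918, 0.025, 0.2006]
orientation: [3.141, 0.045, 0.018]
force: [0.7, -0.8, -0.3]
opening: 0.0559
```

```bash
python3 - <<'E'
from goal import *
s=st();c=cam("side","pics/side25.png",(210,110,400,240),4)
go(b2w(.111,0,.19),.022,s)
E
```

```text
t 28.35 pos [0.5918 0.025  0.2006] ori [3.141 0.045 0.018] F [ 0.7 -0.8 -0.3] op 0.0559
tool x [1.    0.029 0.011] y [ 0.029 -1.     0.001] z [ 0.011 -0.001 -1.   ]
shift tool mm [91.5 37.8 11.7] len 99.7
turn -1.564 q6 1.498
```

View pics/side25.png

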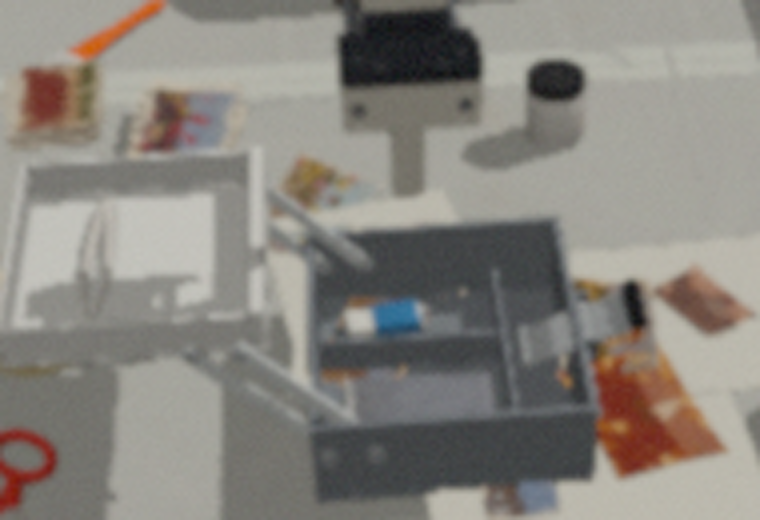

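Call:
send_rows(targets=[[-0.2,[0,0,0],-0.145],[-0.2,[0,0,0],-0.145],[-0.2,[0,0,0],-0.145],[-0.2,[0,0,0],-0.145],[-0.2,[0,0,0],-0.145],[-0.2,[0,0,0],-0.145],[-0.2,[0,0,0],-0.145],[-0.2,[0,0,0],-0.145],[-0.2,[0,0,0],-0.145],[-0.2,[0,0,0],-0.145],[-0.2,[0,0,0],-0.115],[-0.2,[0,0,0],0]])

```text
t: 29.6
tool_pos: [0.5874, 0.0252, 0.1912]
orientation: [-2.193, -2.248, 0.002]
force: [-0.0, 0.3, -0.4]
opening: 0.037
```

```bash
python3 - <<'E'
from goal import *
s=st();c=cam("top","pics/top26.png",(270,80,390,260),4)
go([.687,-.0095,.15],.025,s)
E
```

```text
t 29.6 pos [0.5874 0.0252 0.1912] ori [-2.193e+00 -2.248e+00  2.000e-03] F [-0.   0.3 -0.4] op 0.037
tool x [-0.025  1.     0.   ] y [ 1.     0.025 -0.002] z [-0.002  0.    -1.   ]
shift tool mm [-37.2  98.9  41. ] len 113.3
turn -0.0 q6 -0.069
```

View pics/top26.png

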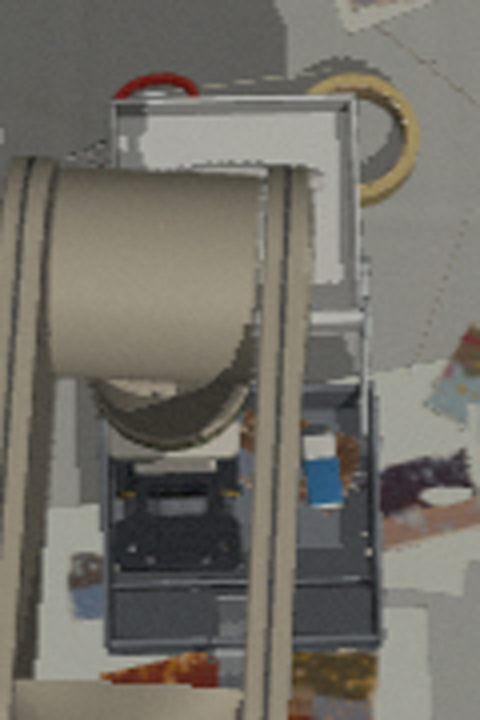

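Call:
send_rows(targets=[[-0.2,[-12,33,0],0],[-0.2,[-12,33,0],0],[-0.2,[-13,33,0],0],[-0.2,[0,0,10],0],[-0.2,[0,0,20],0],[-0.2,[0,0,0],0]])

```text
t: 30.25
tool_pos: [0.6855, -0.0092, 0.1579]
orientation: [-2.195, -2.24, 0.007]
force: [-0.3, 0.4, -0.8]
opening: 0.0373
```

```bash
python3 - <<'E'
from goal import *
s=st();c=cam("side","pics/side27.png",(210,80,370,220),5)
go([.687,-.0095,.111],.025,s)
E
```

```text
t 30.25 pos [ 0.6855 -0.0092  0.1579] ori [-2.195 -2.24   0.007] F [-0.3  0.4 -0.8] op 0.0373
tool x [-0.02   1.     0.001] y [ 1.     0.02  -0.007] z [-0.007  0.001 -1.   ]
shift tool mm [-0.3  1.9 46.9] len 46.9
turn -0.005 q6 -0.108
```

View pics/side27.png

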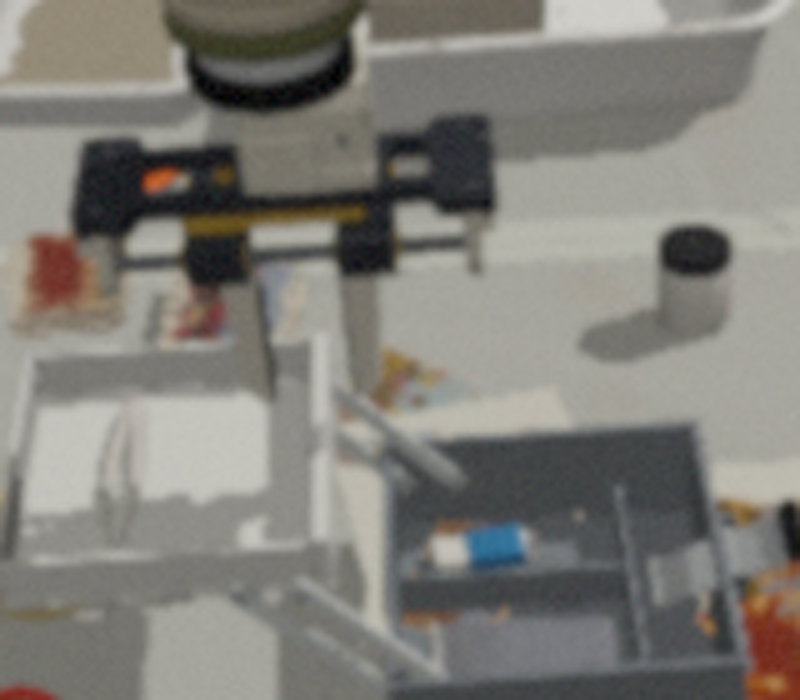

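Straddling the rail (at about column 320). Descend, grip.

Call:
send_rows(targets=[[-0.2,[0,1.5,20],0],[-0.2,[0,0,15],0],[-0.2,[0,0,8],0],[-0.2,[0,0,3],0],[-1,[0,0,0],0],[-1,[0,0,0],0],[-1,[0,0,0],0],[-1,[0,0,0],0],[-1,[0,0,0],0]], newtons=25)

```text
t: 31.2
tool_pos: [0.686, -0.0096, 0.1172]
orientation: [-2.192, -2.243, 0.008]
force: [-21.1, 0.2, 12.3]
opening: 0.0099
```

Call:
send_rows(targets=[[-1,[0,-1.5,0.5],0],[-1,[0,0,0],0]])

```text
t: 31.4
tool_pos: [0.686, -0.0096, 0.1173]
orientation: [-2.194, -2.245, 0.005]
force: [-15.0, 0.6, 10.3]
opening: 0.0098
```

```bash
python3 - <<'E'
import numpy as np
a=np.arange(2.3,.15,-.1)
for i in range(len(a)-1): print(round(a[i+1],2),(115*(np.cos(a[i])-np.cos(a[i+1]))).round(1),(-115*(np.sin(a[i+1])-np.sin(a[i]))).round(1))
E
```

```text
2.2 -8.9 -7.2
2.1 -9.6 -6.3
2.0 -10.2 -5.3
1.9 -10.7 -4.3
1.8 -11.1 -3.2
1.7 -11.3 -2.0
1.6 -11.5 -0.9
1.5 -11.5 0.2
1.4 -11.4 1.4
1.3 -11.2 2.5
1.2 -10.9 3.6
1.1 -10.5 4.7
1.0 -10.0 5.7
0.9 -9.4 6.7
0.8 -8.6 7.6
0.7 -7.8 8.4
0.6 -7.0 9.2
0.5 -6.0 9.8
0.4 -5.0 10.4
0.3 -3.9 10.8
0.2 -2.8 11.1
```

Call:
send_rows(targets=[[-1,[0,-9.3,-6.9],0],[-1,[0,0,0],0]])

```text
t: 31.6
tool_pos: [0.6782, -0.0098, 0.1238]
orientation: [2.196, 2.247, -0.0]
force: [-2.3, -0.4, -0.3]
opening: 0.0098
```

Call:
send_rows(targets=[[-1,[0,-9.6,-6.3],0],[-1,[0,-10.2,-5.3],0],[-1,[0,-10.7,-4.3],0],[-1,[0,0,0],0]])

```text
t: 32.0
tool_pos: [0.6482, -0.0106, 0.14]
orientation: [2.195, 2.246, 0.001]
force: [-1.6, -0.8, 3.4]
opening: 0.0105
```

Call:
send_rows(targets=[[-1,[0,-11.1,-3.2],0],[-1,[0,-11.3,-2],0],[-1,[0,-11.5,-0.9],0],[-1,[0,0,0],0]])

```text
t: 32.4
tool_pos: [0.6149, -0.0113, 0.1466]
orientation: [2.195, 2.245, 0.002]
force: [-3.9, 0.5, 8.2]
opening: 0.0099
```

Call:
send_rows(targets=[[-1,[0,-11.5,0.2],0],[-1,[0,-11.4,1.4],0],[-1,[0,-11.2,2.5],0],[-1,[0,0,0],0]])

```text
t: 32.8
tool_pos: [0.5811, -0.0122, 0.1432]
orientation: [2.194, 2.245, 0.002]
force: [-5.2, -0.2, 11.6]
opening: 0.0098
```

Call:
send_rows(targets=[[-1,[0,-10.9,2.6],0],[-1,[0,-10.5,4.7],0],[-1,[0,-10,5.7],0],[-1,[0,0,0],0]])

```text
t: 33.2
tool_pos: [0.5483, -0.0129, 0.1292]
orientation: [-2.196, -2.247, 0.001]
force: [-9.5, -0.4, 11.6]
opening: 0.0097
```

Call:
send_rows(targets=[[-1,[0,-9.4,6.7],0],[-1,[0,-8.6,7.6],0],[-1,[0,-7.8,8.4],0],[-1,[0,0,0],0]])

```text
t: 33.6
tool_pos: [0.5203, -0.0135, 0.1047]
orientation: [-2.193, -2.244, 0.007]
force: [-15.4, -0.5, 8.9]
opening: 0.0096
```

```bash
python3 - <<'E'
from goal import *
s=st();c=cam("side","pics/side28.png",(250,100,390,230),5)
E
```

```text
t 33.6 pos [ 0.5203 -0.0135  0.1047] ori [-2.193 -2.244  0.007] F [-15.4  -0.5   8.9] op 0.0096
```

View pics/side28.png

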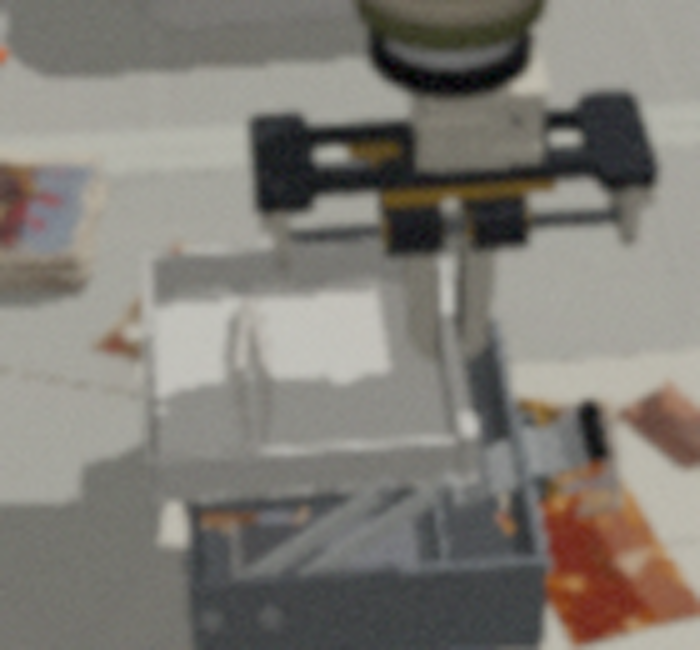

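Call:
send_rows(targets=[[-1,[0,-8.0,8.8],0],[-1,[0,-6.5,9.5],0],[-1,[0,-5,10.4],0],[-1,[0,0,0],0]])

```text
t: 34.05
tool_pos: [0.5024, -0.0139, 0.0749]
orientation: [-2.194, -2.245, 0.003]
force: [0.0, -2.0, -7.5]
opening: 0.0099
```

Call:
send_rows(targets=[[-1,[0,-3.4,9],0],[-1,[0,-1.5,6],0],[-1,[0,0,0],0]])

```text
t: 34.35
tool_pos: [0.4977, -0.014, 0.0604]
orientation: [-2.194, -2.245, 0.003]
force: [-2.8, -1.5, -5.4]
opening: 0.0095
```

```bash
python3 - <<'E'
from goal import *
s=st();c=cam("side","pics/side29.png",(250,100,390,230),5)
E
```

```text
t 34.35 pos [ 0.4977 -0.014   0.0604] ori [-2.194 -2.245  0.003] F [-2.8 -1.5 -5.4] op 0.0095
```

View pics/side29.png

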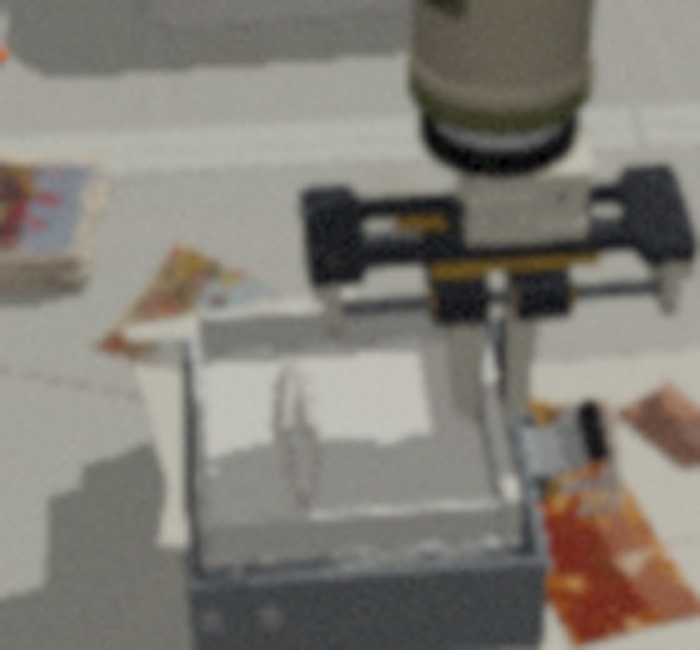

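Call:
send_rows(targets=[[-0.4,[0,0,0],0],[-0.4,[0,0,0],0],[-0.4,[0,0,-15],0],[-0.4,[0,0,-25],0],[-1,[0,-2,0],0],[-1,[0,0,0],0],[-1,[0,0,0],0],[-1,[0,0,8],0],[-1,[0,0,6],0],[-1,[0,0,4],0],[-1,[0,0,0],0]])

```text
t: 35.5
tool_pos: [0.4957, -0.0138, 0.0819]
orientation: [-2.194, -2.245, 0.002]
force: [0.8, 0.2, -0.2]
opening: 0.0002
```

Call:
send_rows(targets=[[-1,[0,0,4],0],[-1,[0,0,4],0],[-1,[0,0,4],0],[-1,[0,0,0],0]])

```text
t: 35.9
tool_pos: [0.4964, -0.0139, 0.0708]
orientation: [-2.195, -2.246, 0.001]
force: [0.3, -0.4, -0.8]
opening: 0.0006
```

Call:
send_rows(targets=[[-1,[0,0,4],0],[-1,[0,0,4],0],[-1,[0,0,0],0]])

```text
t: 36.2
tool_pos: [0.4964, -0.0139, 0.0627]
orientation: [-2.195, -2.246, 0.001]
force: [-1.0, -0.5, 0.0]
opening: 0.0004
```

Call:
send_rows(targets=[[-1,[0,0,3],0],[-1,[0,0,3],0],[-1,[0,0,0],0]])

```text
t: 36.5
tool_pos: [0.4965, -0.0139, 0.0569]
orientation: [-2.196, -2.247, 0.0]
force: [-0.7, -0.9, 0.2]
opening: 0.0005
```

```bash
python3 - <<'E'
from goal import *
s=st();c=cam("side","pics/side30.png",(250,100,390,230),5)
E
```

```text
t 36.5 pos [ 0.4965 -0.0139  0.0569] ori [-2.196 -2.247  0.   ] F [-0.7 -0.9  0.2] op 0.0005
```

View pics/side30.png

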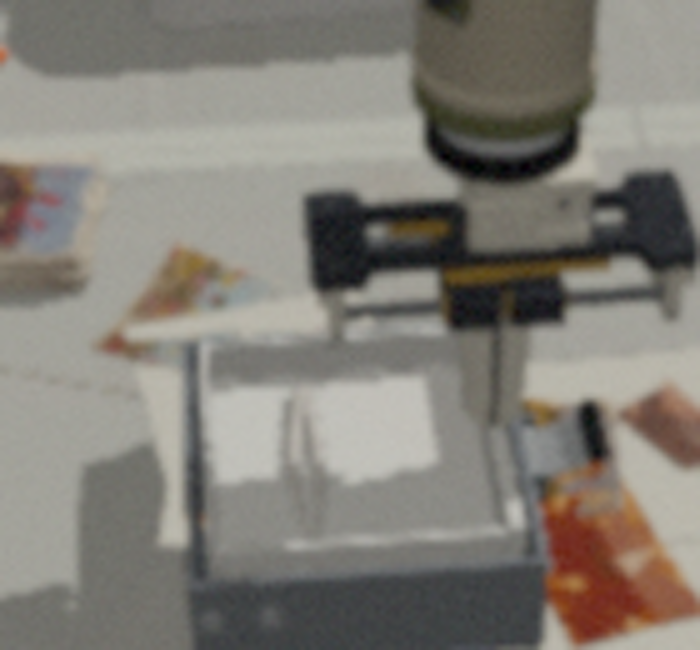

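Call:
send_rows(targets=[[-1,[0,0,3],0],[-1,[0,0,2],0],[-1,[0,0,0],0]])

```text
t: 36.85
tool_pos: [0.4966, -0.0139, 0.0521]
orientation: [-2.196, -2.247, 0.0]
force: [0.4, 0.1, -0.1]
opening: 0.0003
```

Call:
send_rows(targets=[[-1,[0,0,2],0],[-1,[0,0,2],0],[-1,[0,0,0],0]])

```text
t: 37.15
tool_pos: [0.4968, -0.0139, 0.0483]
orientation: [2.196, 2.247, 0.0]
force: [0.4, -0.3, 0.0]
opening: 0.001
```

Call:
send_rows(targets=[[-1,[0,0,1],0],[-1,[0,0,0.5],0],[-1,[0,0,0],0]])

```text
t: 37.45
tool_pos: [0.4968, -0.014, 0.048]
orientation: [2.196, 2.247, -0.0]
force: [-4.9, -0.3, 11.5]
opening: 0.0003
```

Call:
send_rows(targets=[[-1,[0,0,1],0],[-1,[0,0,1],0],[-1,[0,0,0],0]])

```text
t: 37.75
tool_pos: [0.497, -0.014, 0.0475]
orientation: [2.195, 2.247, -0.0]
force: [-12.9, 1.2, 25.8]
opening: 0.0007
```

```bash
python3 - <<'E'
from goal import *
s=st();c=cam("side","pics/side31.png",(250,100,390,230),5)
E
```

```text
t 37.75 pos [ 0.497  -0.014   0.0475] ori [ 2.195  2.247 -0.   ] F [-12.9   1.2  25.8] op 0.0007
```

View pics/side31.png

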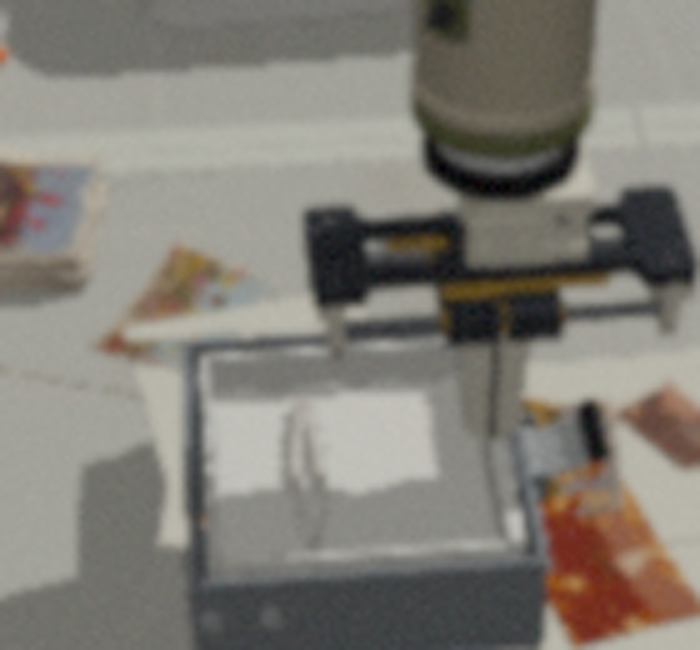

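Call:
send_rows(targets=[[-1,[0,0,1],0],[-1,[0,0,0.5],0],[-1,[0,0,0],0],[-1,[0,0,0],0]])

```text
t: 38.2
tool_pos: [0.4971, -0.014, 0.0473]
orientation: [2.195, 2.247, -0.0]
force: [-19.4, 1.3, 37.3]
opening: 0.0005
```

Call:
send_rows(targets=[[-1,[0,0,-10],0],[-1,[0,0,-40],0],[-1,[0,0,-45],0],[-1,[0,-20,-40],0],[-1,[20,-40,0],0],[-1,[30,-30,0],0],[-1,[45,0,0],0],[-1,[45,0,0],0],[-1,[45,0,0],0],[-1,[45,0,0],0],[-1,[0,0,0],0]])

```text
t: 39.3
tool_pos: [0.4004, 0.2185, 0.1783]
orientation: [-2.189, -2.252, -0.002]
force: [-0.1, 0.2, 0.1]
opening: 0.0005
```

```bash
python3 - <<'E'
from goal import *
s=st();c=cam("side","pics/side32.png",(250,120,390,240),5);t=cam("top","pics/top32.png",(270,150,390,270),5)
print([((proj(c,b2w(x,y,.073))-[250,120])*5).round(0) for x,y in((-.086,.083),(-.086,-.083))])
print([((proj(t,b2w(x,y,.073))-[270,150])*5).round(0) for x,y in((-.086,.083),(-.086,-.083))])
E
```

```text
t 39.3 pos [0.4004 0.2185 0.1783] ori [-2.189e+00 -2.252e+00 -2.000e-03] F [-0.1  0.2  0.1] op 0.0005
[array([[529., 435.]]), array([[487., 227.]])]
[array([[152., 439.]]), array([[456., 433.]])]
```

View pics/side32.png

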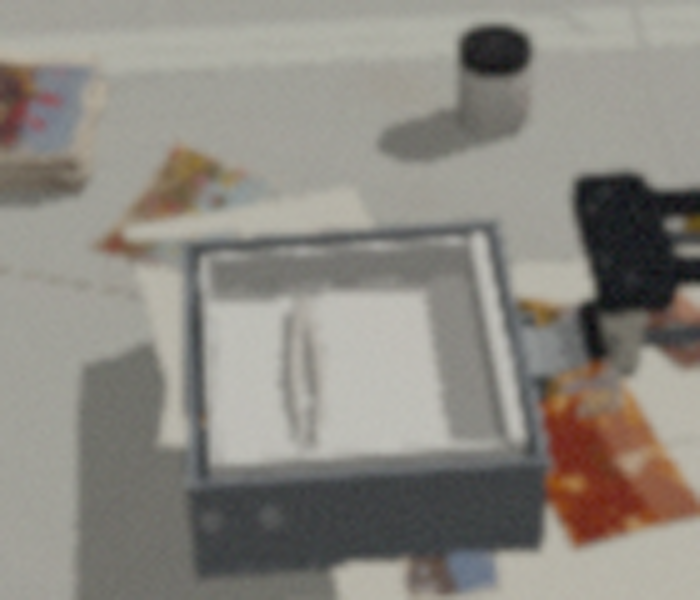

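View pics/top32.png

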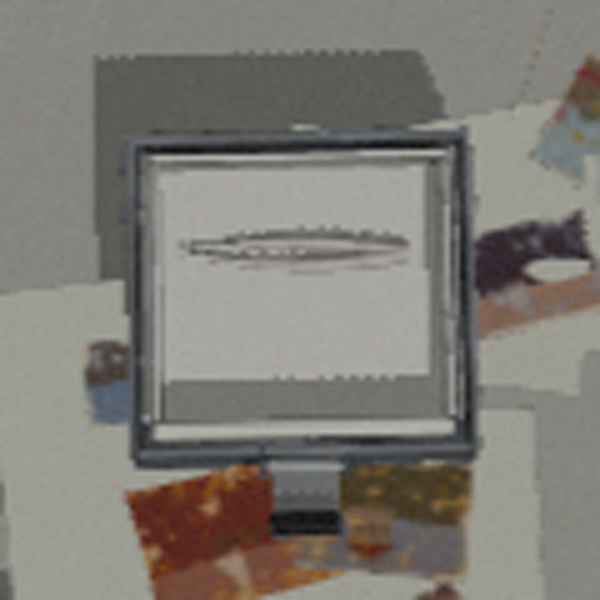

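```bash
python3 - <<'E'
from h import *
for n,(x0,y0,x1,y1) in (("side",(284,166,354,214)),("top",(296,176,366,244))):
    a=cv2.imread(f"pics/{n}0.png",0); c=cam(n)["color"]; b=cv2.cvtColor(c,cv2.COLOR_RGB2GRAY)
    A,B=a[y0:y1,x0:x1].astype(np.float32),b[y0:y1,x0:x1].astype(np.float32)
    print(n,np.abs(A-B).mean(),cv2.phaseCorrelate(A,B))
    if n=="side": R_=(338,170,354,208); print(cv2.phaseCorrelate(*(i[170:208,338:354].astype(np.float32) for i in(a,b))))
for t in("jar","loupe"):
    for n in ("side","top"):
        d=optics.cut_out(n,t); print(t,n,d and d[0]["point"])
E
```

```text
side 4.107738 ((0.0551261689512188, 0.010326570251457667), 0.9353793978139207)
((-0.0903250173400032, 0.021384078514916638), 1.0536296516656876)
top 3.6220589 ((0.05675408936092907, -0.04944780099935997), 0.9816123970128872)
jar side [350.8, 134.2]
jar top [434.5, 248.2]
loupe side [261.4, 298.3]
loupe top [230.4, 163.3]
```

The tray matches its starting image to within 0.1 px, the tweezers are in it, and the jar and loupe are where they were. Handing in.

```bash
python3 - <<'E'
from plant import ticket
print(ticket.close_job())
E
```

```text
the job is handed in; nothing more can be done
None
```

The job is handed in; no verdict came back. I pressed the lever to its stop with about 30 N, swung the tray fully open by its rail, and laid the weight flat in the wider bay. It touched the floor before I let go. I then brought the tray back and pressed it home with about 40 N.

**Last checks:**
- **Tray:** it matches its starting picture to within about 0.1 px in both cameras.
- **Tweezers:** they lie in the tray.
- **Jar and loupe:** they are where they were, within the network's scatter of 1 to 3 px.
- **Arm:** it stands clear of everything, at about 40 s of the 72 s allowed.

**Disagreements:**
- **Fingertip height:** the real fingertips were about 25 mm higher than the reported TCP height. The camera and the contacts with the lever, bay floor and rail all showed it, so I worked by contact and pictures.
- **Pressing home:** I felt almost no resistance until the tray was at home height, so it had probably been sinking ahead of the finger.
- **Weight and eraser:** once the tray was shut I could not see them. I last saw both in their bays with the tray open.

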